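# Top up a latched glass rack

## Robot

A 7-joint arm with a two-finger parallel gripper is mounted at the origin on a cart in front of the work surface, level with it; the furniture and walls round the work are solid. World frame = base frame: x ahead of the robot, y to its left, z up, the work surface at z = 0. Lengths are in m, angles in rad, forces in N, time in s.
With the tool pointing down it reaches from about 0.425 to 0.825 m from the base axis. Payload 3.6 kg.
Tool frame: the origin (TCP) lies at the very end of the fingers, on their centre line; the grasp point (between the pads) lies behind it (arm.grip_depth is the z of the grasp point in the tool frame, in m); z points along the fingers, y is the line along which they close (so a half turn about z gives the same grasp; the last joint's range is limited). The gripper opens to 93 mm and grips with 3 to 60 N. Pads are 15 mm wide; open, the fingers measure 128 mm over their backs; the gripper's body (75 mm by 188 mm) begins 65 mm behind the grasp point.
Start: joints at [1.111, 0.615, -0.013, 1.423, 0.008, 1.103, -0.04], TCP at [0.273, -0.59, 0.219] pointing down, gripper open.
Joint ranges: [-3.12, 3.12], [-0.3, 2.06], [-1.34, 1.32], [0.26, 2.42], [-1.36, 4.5], [0.01, 1.98], [-2.84, 2.84]. Speed limits (rad/s): [2.79, 2.79, 3.14, 3.14, 3.14, 3.14, 3.14].

## Interface

Orientations are given as a 3x3 rotation matrix whose columns are the frame's x, y, z axes.
In Python, from cell import arm gives the robot as it stands.
- The arm moves only by the tool send_rows, never from a script. Its argument "motion" is a list of rows, each a list of 5 numbers: the shift along the tool's x, y, z in m, then the turn about the tool's z in rad, then the opening, from 0 (shut) to 1 (fully open). In form: [[tx, ty, tz, roll, grip], ...]. A call has 1 to 8 rows; each row shifts and turns the commanded pose from where the row before left it, along the tool's axes as they then stand; what a row does not reach is not made up. A row lasts 1/10 s, in which the tool goes at most 50 mm and 8.59 degrees, less where a joint would pass 70% of its speed; a pose out of reach is approached as far as the arm can. A call is refused whole if a number of a shift passes 0.05 or a number of a turn 0.15, either way. A call with a gripper value outside its range is refused whole. The fingers move at their own pace and stop on an object; "force" is the grip in N (left out, the last holds). Time passes only in rows, so rows that do not move let the fingers close. It gives the time, the measured TCP pose, the force, the opening and the grip force at its end, in the units of the state.
- arm.sense(): the state, without advancing time (a new reading comes with each control period).
- arm.capture(name): name is "side" or "top"; returns (picture, depth): 420x560x3 uint8, red, green, blue; 420x560 float32, m along the optical axis (not along the pixel's ray), 0 where there is no reading.
- arm.calibration(name): a dict with "vfov" (degrees; the focal length in pixels is half the picture's height over the tangent of half this angle, whatever the lens; pixels are square), "cx", "cy" (the principal point, pixels), "rvec" (rotation vector, rad) and "tvec" (3), from world to camera coordinates, as OpenCV has them. Camera axes: x right, y down, z forward; pixel columns grow to the right and rows downward; lengths in m; the calibration is good to about 2 mm. A picture is of the moment at which its call begins. calibration takes no time and is no camera call.
- arm.finish_job(): hands the job in; it is judged then, once.
The state is a dict: "time": time; "qpos": joint angles; "joint_vel": joint speeds; "joint_torque": joint torques, N m; "position": TCP position; "tool_rot": TCP orientation; "contact_force": force on the tool from outside, world axes, zero at the start; "torque": the same for the moment, N m; "finger_gap": opening from 0.0 (shut) to 1.0 (fully open); "gripper_force": force on a finger pad.
Only numpy, scipy, OpenCV 4.12 (cv2) and the standard library are available. Lean on these libraries where they do the work, as an engineer would, in place of code of your own. Each camera call takes 0.05 s, during which the arm holds its last target. There are 200 camera calls.

## Task

Open the lidded glass rack: turn the keeper aside, then draw the bolt it blocks, then swing the lid up and over until it stays open. Put one of the spare upside-down glasses, still mouth down, into every empty cell, leaving the glasses already in the rack and the other things where they are and any surplus spares standing upright on the bench. Then shut the lid again, push the bolt fully home over it and turn the keeper fully back behind the bolt.

Things in the scene. Friction and masses are not known exactly. Their poses are not given: they have to be found in the camera images.
- rack: fixed, lidded carrying rack for glasses: one row of four square cells along its y, in grey plastic and steel, about 456 mm long (y) and 230 mm deep with the front bracket, lid plane at z = 117 mm. Origin: centre of its underside; rack x points away from the robot at yaw 0, the latch bracket and the lid handle stick out on the -x side. It keeps its place. Nothing but the lid stands higher than 120 mm on it except the latch knobs (up to 178 mm) and the bolt guide (142 mm)
- cell_1 (a point): centre of the floor of cell 1, on which a glass stands; 12 mm above the bench. The cell is 84 x 84 mm inside, its walls rise 28 mm above this floor; cells lie 108 mm apart along rack y (cell 1 at the -y end), with 24 mm from the inside of one cell to the inside of the next. Axes as the rack. The closed lid covers all cells, its wires about 17 mm above the tops of the glasses
- cell_2 (a point): centre of the floor of cell 2, on which a glass stands; 12 mm above the bench. The cell is 84 x 84 mm inside, its walls rise 28 mm above this floor; cells lie 108 mm apart along rack y (cell 1 at the -y end), with 24 mm from the inside of one cell to the inside of the next. Axes as the rack. The closed lid covers all cells, its wires about 17 mm above the tops of the glasses
- cell_3 (a point): centre of the floor of cell 3, on which a glass stands; 12 mm above the bench. The cell is 84 x 84 mm inside, its walls rise 28 mm above this floor; cells lie 108 mm apart along rack y (cell 1 at the -y end), with 24 mm from the inside of one cell to the inside of the next. Axes as the rack. The closed lid covers all cells, its wires about 17 mm above the tops of the glasses
- cell_4 (a point): centre of the floor of cell 4, on which a glass stands; 12 mm above the bench. The cell is 84 x 84 mm inside, its walls rise 28 mm above this floor; cells lie 108 mm apart along rack y (cell 1 at the -y end), with 24 mm from the inside of one cell to the inside of the next. Axes as the rack. The closed lid covers all cells, its wires about 17 mm above the tops of the glasses
- racked_1: plain clear glass tumbler standing upside down (mouth down): 71 mm across at the foot (its mouth), tapering to about 62 mm at 58 mm height and less at its rounded top, 82 mm high, 0.24 kg. Origin: centre of its underside, z up. Stands in cell 1 from the start, in runs where it is present; if absent (None from the first reading) cell 1 starts empty. Two or three of the four cells start empty
- racked_2: plain clear glass tumbler standing upside down (mouth down): 71 mm across at the foot (its mouth), tapering to about 62 mm at 58 mm height and less at its rounded top, 82 mm high, 0.24 kg. Origin: centre of its underside, z up. Stands in cell 2 from the start, in runs where it is present; if absent (None from the first reading) cell 2 starts empty. Two or three of the four cells start empty
- racked_3: plain clear glass tumbler standing upside down (mouth down): 71 mm across at the foot (its mouth), tapering to about 62 mm at 58 mm height and less at its rounded top, 82 mm high, 0.24 kg. Origin: centre of its underside, z up. Stands in cell 3 from the start, in runs where it is present; if absent (None from the first reading) cell 3 starts empty. Two or three of the four cells start empty
- racked_4: plain clear glass tumbler standing upside down (mouth down): 71 mm across at the foot (its mouth), tapering to about 62 mm at 58 mm height and less at its rounded top, 82 mm high, 0.24 kg. Origin: centre of its underside, z up. Stands in cell 4 from the start, in runs where it is present; if absent (None from the first reading) cell 4 starts empty. Two or three of the four cells start empty
- spare_1: spare: plain clear glass tumbler standing upside down (mouth down): 71 mm across at the foot (its mouth), tapering to about 62 mm at 58 mm height and less at its rounded top, 82 mm high, 0.24 kg. Origin: centre of its underside, z up. Stands on the bench to the right of the rack; there are always three spares, more than may be needed
- spare_2: spare: plain clear glass tumbler standing upside down (mouth down): 71 mm across at the foot (its mouth), tapering to about 62 mm at 58 mm height and less at its rounded top, 82 mm high, 0.24 kg. Origin: centre of its underside, z up. Stands on the bench to the right of the rack; there are always three spares, more than may be needed
- spare_3: spare: plain clear glass tumbler standing upside down (mouth down): 71 mm across at the foot (its mouth), tapering to about 62 mm at 58 mm height and less at its rounded top, 82 mm high, 0.24 kg. Origin: centre of its underside, z up. Stands on the bench to the right of the rack; there are always three spares, more than may be needed
- keeper (a joint): first catch: steel arm 54 mm long with a T head, on a vertical pivot on the front bracket. 0 rad: points along rack -y, its head right behind the bolt's tail, so the bolt cannot be drawn; grows to 1.57 as it turns clockwise seen from above until it points along rack -x (to the robot). Light friction (under 1 N at the knob), stays where left. Starts at 0 to 0.1. Cannot go home while the bolt is drawn
- keeper_knob (a point): on the axis of the keeper's upright black knob (16 mm diameter, from 22 mm below this point to 12 mm above it), 38 mm from the pivot
- keeper_pivot (a point): point on the keeper's vertical pivot axis, level with the keeper knob's point when the rack stands level; fixed to the rack, axes as the rack
- bolt (a joint): second latch: a 12 mm square steel bolt that slides along rack y on the front bracket. 0 m: home, its nose lies over the lid's front tongue and holds the lid shut; it grows to 0.042 as it is drawn along rack +y, and the tongue is free from about 0.03. About 1.5 N friction, stays where it is left. Starts between 0 and 0.003
- bolt_knob (a point): on the axis of the bolt's upright black knob (18 mm diameter, from 22 mm below this point to 12 mm above it)
- lid (a joint): wire lid of the rack (0.32 kg), hinged along rack y at the rear. 0 rad closed, grows as the front edge swings up and back; 1.92 is the stop. Beyond about 1.57 it leans back and stays open, below that it falls shut (damped)
- lid_handle (a point): centre of the lid's handle: a round steel bar, 12 mm diameter, 90 mm long along rack y, 45 mm in front of the lid's front rail, 175 mm from the hinge axis; with the lid closed it is free all round and 117 mm above the bench
- lid_hinge (a point): point on the lid's hinge axis (along rack y), level along y with the handle's centre; fixed to the rack, axes as the rack
- espresso_cup: bystander: white espresso cup standing upside down among the spares, 64 x 93 x 51 mm; leave it

How it is judged:
On the way, in this order (a step that is already met when the one before it is completed fails the run):
1. the keeper is turned aside while the bolt is still home and the lid shut (value of joint keeper above 1.2 rad and value of joint bolt below 0.012 m and value of joint lid below 0.1 rad), for 0.2 s.
2. the bolt is drawn while the lid is shut (value of joint bolt above 0.033 m and value of joint lid below 0.1 rad), for 0.2 s.
3. the lid is swung open and stays open (value of joint lid above 1.6 rad), for 0.2 s.
4. with the lid open, every cell holds one upright glass, let go (((horizontal distance between racked_1 and cell_1 below 0.018 m and z of racked_1 in the frame of cell_1 below 0.008 m and angle between racked_1's own z axis and vertical below 0.12 rad) or (horizontal distance between spare_1 and cell_1 below 0.018 m and z of spare_1 in the frame of cell_1 below 0.008 m and angle between spare_1's own z axis and vertical below 0.12 rad) or (horizontal distance between spare_2 and cell_1 below 0.018 m and z of spare_2 in the frame of cell_1 below 0.008 m and angle between spare_2's own z axis and vertical below 0.12 rad) or (horizontal distance between spare_3 and cell_1 below 0.018 m and z of spare_3 in the frame of cell_1 below 0.008 m and angle between spare_3's own z axis and vertical below 0.12 rad)) and ((horizontal distance between racked_2 and cell_2 below 0.018 m and z of racked_2 in the frame of cell_2 below 0.008 m and angle between racked_2's own z axis and vertical below 0.12 rad) or (horizontal distance between spare_1 and cell_2 below 0.018 m and z of spare_1 in the frame of cell_2 below 0.008 m and angle between spare_1's own z axis and vertical below 0.12 rad) or (horizontal distance between spare_2 and cell_2 below 0.018 m and z of spare_2 in the frame of cell_2 below 0.008 m and angle between spare_2's own z axis and vertical below 0.12 rad) or (horizontal distance between spare_3 and cell_2 below 0.018 m and z of spare_3 in the frame of cell_2 below 0.008 m and angle between spare_3's own z axis and vertical below 0.12 rad)) and ((horizontal distance between racked_3 and cell_3 below 0.018 m and z of racked_3 in the frame of cell_3 below 0.008 m and angle between racked_3's own z axis and vertical below 0.12 rad) or (horizontal distance between spare_1 and cell_3 below 0.018 m and z of spare_1 in the frame of cell_3 below 0.008 m and angle between spare_1's own z axis and vertical below 0.12 rad) or (horizontal distance between spare_2 and cell_3 below 0.018 m and z of spare_2 in the frame of cell_3 below 0.008 m and angle between spare_2's own z axis and vertical below 0.12 rad) or (horizontal distance between spare_3 and cell_3 below 0.018 m and z of spare_3 in the frame of cell_3 below 0.008 m and angle between spare_3's own z axis and vertical below 0.12 rad)) and ((horizontal distance between racked_4 and cell_4 below 0.018 m and z of racked_4 in the frame of cell_4 below 0.008 m and angle between racked_4's own z axis and vertical below 0.12 rad) or (horizontal distance between spare_1 and cell_4 below 0.018 m and z of spare_1 in the frame of cell_4 below 0.008 m and angle between spare_1's own z axis and vertical below 0.12 rad) or (horizontal distance between spare_2 and cell_4 below 0.018 m and z of spare_2 in the frame of cell_4 below 0.008 m and angle between spare_2's own z axis and vertical below 0.12 rad) or (horizontal distance between spare_3 and cell_4 below 0.018 m and z of spare_3 in the frame of cell_4 below 0.008 m and angle between spare_3's own z axis and vertical below 0.12 rad)) and contact force between the fingers and spare_1 below 0.1 N and contact force between the fingers and spare_2 below 0.1 N and contact force between the fingers and spare_3 below 0.1 N and value of joint lid above 1.2 rad), for 0.2 s.
5. the lid is shut again over the full rack (((horizontal distance between racked_1 and cell_1 below 0.018 m and z of racked_1 in the frame of cell_1 below 0.008 m and angle between racked_1's own z axis and vertical below 0.12 rad) or (horizontal distance between spare_1 and cell_1 below 0.018 m and z of spare_1 in the frame of cell_1 below 0.008 m and angle between spare_1's own z axis and vertical below 0.12 rad) or (horizontal distance between spare_2 and cell_1 below 0.018 m and z of spare_2 in the frame of cell_1 below 0.008 m and angle between spare_2's own z axis and vertical below 0.12 rad) or (horizontal distance between spare_3 and cell_1 below 0.018 m and z of spare_3 in the frame of cell_1 below 0.008 m and angle between spare_3's own z axis and vertical below 0.12 rad)) and ((horizontal distance between racked_2 and cell_2 below 0.018 m and z of racked_2 in the frame of cell_2 below 0.008 m and angle between racked_2's own z axis and vertical below 0.12 rad) or (horizontal distance between spare_1 and cell_2 below 0.018 m and z of spare_1 in the frame of cell_2 below 0.008 m and angle between spare_1's own z axis and vertical below 0.12 rad) or (horizontal distance between spare_2 and cell_2 below 0.018 m and z of spare_2 in the frame of cell_2 below 0.008 m and angle between spare_2's own z axis and vertical below 0.12 rad) or (horizontal distance between spare_3 and cell_2 below 0.018 m and z of spare_3 in the frame of cell_2 below 0.008 m and angle between spare_3's own z axis and vertical below 0.12 rad)) and ((horizontal distance between racked_3 and cell_3 below 0.018 m and z of racked_3 in the frame of cell_3 below 0.008 m and angle between racked_3's own z axis and vertical below 0.12 rad) or (horizontal distance between spare_1 and cell_3 below 0.018 m and z of spare_1 in the frame of cell_3 below 0.008 m and angle between spare_1's own z axis and vertical below 0.12 rad) or (horizontal distance between spare_2 and cell_3 below 0.018 m and z of spare_2 in the frame of cell_3 below 0.008 m and angle between spare_2's own z axis and vertical below 0.12 rad) or (horizontal distance between spare_3 and cell_3 below 0.018 m and z of spare_3 in the frame of cell_3 below 0.008 m and angle between spare_3's own z axis and vertical below 0.12 rad)) and ((horizontal distance between racked_4 and cell_4 below 0.018 m and z of racked_4 in the frame of cell_4 below 0.008 m and angle between racked_4's own z axis and vertical below 0.12 rad) or (horizontal distance between spare_1 and cell_4 below 0.018 m and z of spare_1 in the frame of cell_4 below 0.008 m and angle between spare_1's own z axis and vertical below 0.12 rad) or (horizontal distance between spare_2 and cell_4 below 0.018 m and z of spare_2 in the frame of cell_4 below 0.008 m and angle between spare_2's own z axis and vertical below 0.12 rad) or (horizontal distance between spare_3 and cell_4 below 0.018 m and z of spare_3 in the frame of cell_4 below 0.008 m and angle between spare_3's own z axis and vertical below 0.12 rad)) and value of joint lid below 0.06 rad), for 0.2 s.
6. the bolt is pushed home (value of joint bolt below 0.008 m and value of joint lid below 0.06 rad), for 0.2 s.
7. the keeper is turned back behind the bolt (all of step 6 and value of joint keeper below 0.2 rad), for 0.2 s.
At the end, for the whole second after the job is handed in: Every cell holds one upright glass (within 18 mm of the cell's centre, within 8 mm of its floor, tilt under 0.12 rad), lid within 0.06 rad of shut, bolt within 8 mm of home, keeper within 0.2 rad of home, all glasses upright (tilt under 0.2 rad) and at rest (all of step 7 and ((horizontal distance between racked_1 and cell_1 below 0.018 m and z of racked_1 in the frame of cell_1 below 0.008 m and angle between racked_1's own z axis and vertical below 0.12 rad) or (horizontal distance between spare_1 and cell_1 below 0.018 m and z of spare_1 in the frame of cell_1 below 0.008 m and angle between spare_1's own z axis and vertical below 0.12 rad) or (horizontal distance between spare_2 and cell_1 below 0.018 m and z of spare_2 in the frame of cell_1 below 0.008 m and angle between spare_2's own z axis and vertical below 0.12 rad) or (horizontal distance between spare_3 and cell_1 below 0.018 m and z of spare_3 in the frame of cell_1 below 0.008 m and angle between spare_3's own z axis and vertical below 0.12 rad)) and ((horizontal distance between racked_2 and cell_2 below 0.018 m and z of racked_2 in the frame of cell_2 below 0.008 m and angle between racked_2's own z axis and vertical below 0.12 rad) or (horizontal distance between spare_1 and cell_2 below 0.018 m and z of spare_1 in the frame of cell_2 below 0.008 m and angle between spare_1's own z axis and vertical below 0.12 rad) or (horizontal distance between spare_2 and cell_2 below 0.018 m and z of spare_2 in the frame of cell_2 below 0.008 m and angle between spare_2's own z axis and vertical below 0.12 rad) or (horizontal distance between spare_3 and cell_2 below 0.018 m and z of spare_3 in the frame of cell_2 below 0.008 m and angle between spare_3's own z axis and vertical below 0.12 rad)) and ((horizontal distance between racked_3 and cell_3 below 0.018 m and z of racked_3 in the frame of cell_3 below 0.008 m and angle between racked_3's own z axis and vertical below 0.12 rad) or (horizontal distance between spare_1 and cell_3 below 0.018 m and z of spare_1 in the frame of cell_3 below 0.008 m and angle between spare_1's own z axis and vertical below 0.12 rad) or (horizontal distance between spare_2 and cell_3 below 0.018 m and z of spare_2 in the frame of cell_3 below 0.008 m and angle between spare_2's own z axis and vertical below 0.12 rad) or (horizontal distance between spare_3 and cell_3 below 0.018 m and z of spare_3 in the frame of cell_3 below 0.008 m and angle between spare_3's own z axis and vertical below 0.12 rad)) and ((horizontal distance between racked_4 and cell_4 below 0.018 m and z of racked_4 in the frame of cell_4 below 0.008 m and angle between racked_4's own z axis and vertical below 0.12 rad) or (horizontal distance between spare_1 and cell_4 below 0.018 m and z of spare_1 in the frame of cell_4 below 0.008 m and angle between spare_1's own z axis and vertical below 0.12 rad) or (horizontal distance between spare_2 and cell_4 below 0.018 m and z of spare_2 in the frame of cell_4 below 0.008 m and angle between spare_2's own z axis and vertical below 0.12 rad) or (horizontal distance between spare_3 and cell_4 below 0.018 m and z of spare_3 in the frame of cell_4 below 0.008 m and angle between spare_3's own z axis and vertical below 0.12 rad)) and angle between each of spare_1, spare_2, spare_3, racked_1, racked_2, racked_3, racked_4's own z axis and vertical below 0.2 rad and linear speed of each of spare_1, spare_2, spare_3 below 0.03 m/s); the robot touches nothing.
It fails at once if a glass that already stood in the rack is taken out of its cell or moved by more than 3 cm (distance of any of racked_1, racked_2, racked_3, racked_4 from where it was at the start of the episode above 0.03 m).
It fails at once if the espresso cup is moved by more than 4 cm (distance of espresso_cup from where it was at the start of the episode above 0.04 m).
Of racked_1, racked_2, racked_3, racked_4 only 1 to 2 are there at a start; the rules pass over those that are not, and their reading is None.
At some moment in a run one of spare_1, spare_2, spare_3 may be knocked a few centimetres aside while the robot is not near it.
It also fails if it takes over 210 s, if anything falls off the work surface, if the arm or the gripper's body presses on something with over 40 N, if the wrist force passes 120 N, or if a joint passes its speed limit or range.

## Working session

There is one attempt and no reset: what is moved stays moved. The work goes in short steps, Python scripts to look and compute and a tool call to move; the robot and the scene stay as the last step left them, time stands still between calls to the robot, and variables do not carry over. Pictures are saved under pics/ and viewed, at most 14 in all, crops included, and the job is handed in when it is done.

Besides the shell and the picture viewer there is one more tool, called after ">>>" by a JSON object that holds its "method" and its "body", one argument or row to a line. send_rows: Moves the arm, as the interface text tells. Its arguments: {"type":"object","properties":{"motion":{"type":"array","items":{"type":"array","items":{"type":"number"}}},"force":{"type":"number"}},"required":["motion"]}

```bash
ls; mkdir -p pics; python3 - <<'E'
from cell import arm
import cv2,numpy as np
s=arm.sense();print(s['time'],s['position'],s['tool_rot'],s['finger_gap'],arm.grip_depth)
for n in("side","top"):
    p,d=arm.capture(n);cv2.imwrite(f"pics/{n}0.png",p[:,:,::-1]);np.save(f"pics/{n}0.npy",d)
    c=arm.calibration(n);R=cv2.Rodrigues(np.array(c['rvec']))[0];print(n,c,-R.T@np.array(c['tvec']).ravel(),R)
E
```

```text
pics
0.0 [ 0.27288775 -0.58906943  0.21747735] [[ 9.07346156e-01  4.20382842e-01 -1.10391203e-03]
 [ 4.20384290e-01 -9.07343228e-01  2.30538853e-03]
 [-3.24813218e-05 -2.55585269e-03 -9.99996733e-01]] 0.9964004531439554 -0.0188
side {'vfov': 47.53470226146946, 'cx': 276.75620229870424, 'cy': 208.17162015378986, 'rvec': array([ 1.50296234, -2.34641696,  0.61006069]), 'tvec': array([0.24172731, 0.49093455, 1.31243599])} [-0.1103648   0.29495734  1.38663507] [[-0.41478926 -0.9098127  -0.01381006]
 [-0.78787104  0.36670526 -0.494759  ]
 [ 0.45520225 -0.19434018 -0.86892049]]
top {'vfov': 43.89238182490118, 'cx': 279.14116043015895, 'cy': 217.6402029529044, 'rvec': array([ 2.12856308, -2.17451048,  0.16424627]), 'tvec': array([0.00455294, 0.55169365, 1.46207405])} [0.33800893 0.00930277 1.52568364] [[-0.02192302 -0.9997279   0.00796855]
 [-0.98958234  0.02056478 -0.14249172]
 [ 0.14228908 -0.01100938 -0.98976392]]
```

View pics/side0.png

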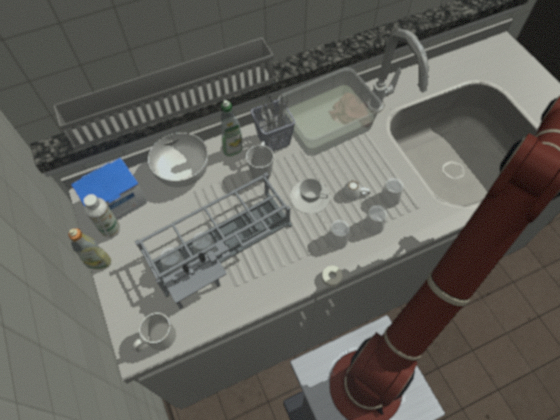

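View pics/top0.png

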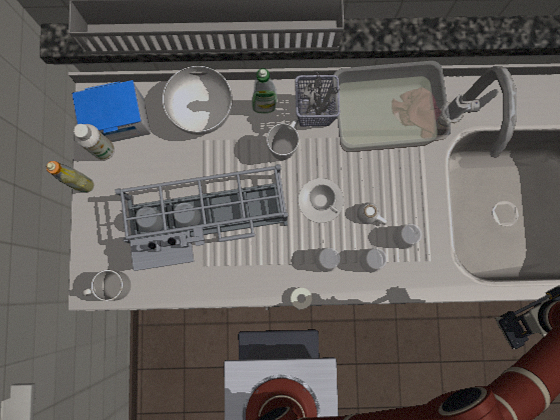

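The rack is at the left of the top view (120–285, 170–245). Glasses show in the two left (+y) cells, and the three spares are at (328,259), (373,259) and (407,235), with the espresso cup at (370,213). Next I'll enlarge the latch area.

```bash
cat >h.py <<'E'
import cv2,numpy as np
from cell import arm
def cam(n):
    c=arm.calibration(n);R=cv2.Rodrigues(np.array(c['rvec']))[0];t=np.array(c['tvec']).ravel()
    f=210/np.tan(np.radians(c['vfov']/2));return R,t,f,c['cx'],c['cy']
def ray(n,u,v,z):
    R,t,f,cx,cy=cam(n);C=-R.T@t;d=R.T@np.array([(u-cx)/f,(v-cy)/f,1]);return C+d*(z-C[2])/d[2]
def cloud(n,d):
    R,t,f,cx,cy=cam(n);v,u=np.mgrid[:420,:560];P=np.stack([(u-cx)/f*d,(v-cy)/f*d,d],-1);return (P-t)@R
def proj(n,P):
    R,t,f,cx,cy=cam(n);q=R@np.array(P)+t;return q[0]/q[2]*f+cx,q[1]/q[2]*f+cy
E
python3 - <<'E'
import cv2,numpy as np
from h import *
a=cv2.imread('pics/top0.png')[160:290,100:300];b=cv2.imread('pics/side0.png')[170:300,120:320]
o=np.vstack([cv2.resize(x,None,fx=3,fy=3,interpolation=2)[:300 if 0 else 390] for x in(a,b)])
cv2.imwrite('pics/c0.png',cv2.resize(o,(460,600)) if 0 else cv2.resize(a,(800,520),interpolation=2))
cv2.imwrite('pics/c1.png',cv2.resize(b,(800,520),interpolation=2))
d=np.load('pics/top0.npy');W=cloud('top',d)
for z in(0.0,):
  for u,v in((300,150),(150,280),(328,253),(373,253),(407,230),(151,246),(176,242),(250,238),(120,190),(283,170)): print(u,v,W[v,u].round(3))
E
```

```text
300 150 [ 0.762 -0.075  0.001]
150 280 [ 0.382  0.372 -0.005]
328 253 [ 0.444 -0.14   0.08 ]
373 253 [ 0.441 -0.266  0.078]
407 230 [ 0.503 -0.363  0.082]
151 246 [0.465 0.329 0.172]
176 242 [0.478 0.271 0.137]
250 238 [ 0.499  0.079 -0.003]
120 190 [0.625 0.427 0.124]
283 170 [ 0.701 -0.022 -0.001]
```

View pics/c0.png

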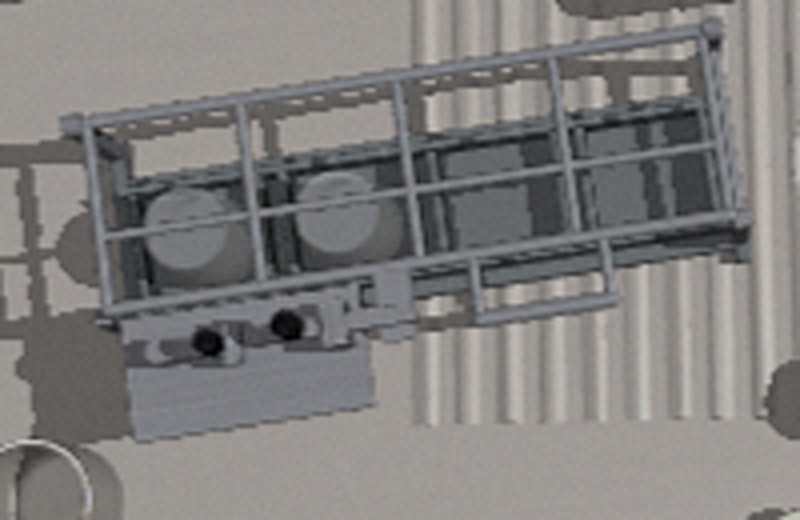

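View pics/c1.png

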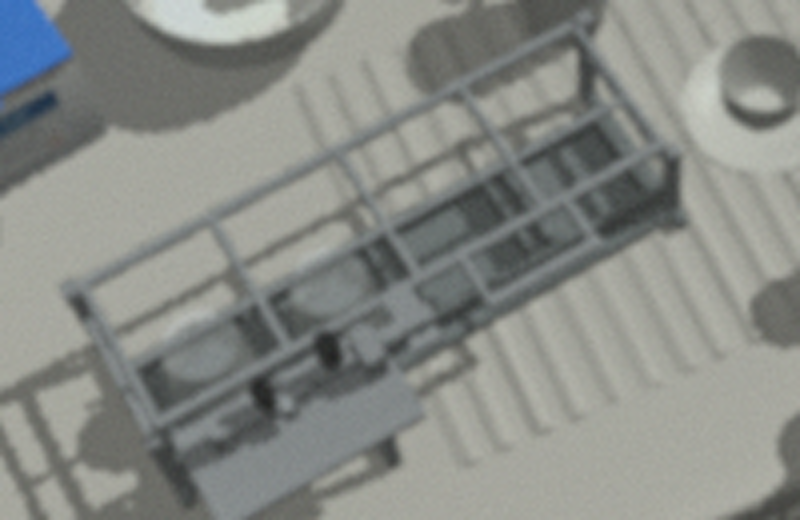

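Cells 4 and 3 (left) hold glasses, and cells 1 and 2 (right) are empty. The keeper knob is at about px (152,245), the bolt knob at (172,240), and the handle bar runs (220,239)–(254,235).

```bash
cat >>h.py <<'E'
from scipy.optimize import least_squares
def tri(pa,pb):
    f=lambda P:np.r_[np.array(proj('top',P))-pa,np.array(proj('side',P))-pb]
    r=least_squares(f,[.5,.2,.1]);return r.x,r.fun
def spares(d,top='top'):
    W=cloud(top,d);m=((W[...,2]>.03)&(W[...,2]<.095)&(W[...,1]<-.05)&(W[...,0]>.38)&(W[...,0]<.62)&(W[...,1]>-.5)).astype(np.uint8)
    n,l,st,c=cv2.connectedComponentsWithStats(m)
    for i in range(1,n):
        if st[i,4]>40:
            Q=W[l==i];zt=np.percentile(Q[:,2],95);T=Q[Q[:,2]>zt-.008];print('blob',st[i],'top z',zt.round(3),'topcentre',((T.max(0)+T.min(0))/2).round(4),T.mean(0).round(4), (Q.max(0)-Q.min(0)).round(3))
E
python3 - <<'E'
from h import *
d=np.load('pics/top0.npy');spares(d)
out={}
for n,(x0,x1,y0,y1) in (('top',(140,185,232,255)),('side',(170,220,235,290))):
    g=cv2.imread(f'pics/{n}0.png').max(2);sub=g[y0:y1,x0:x1];m=(sub<42).astype(np.uint8)
    k,l,st,c=cv2.connectedComponentsWithStats(m)
    W=cloud(n,np.load(f'pics/{n}0.npy'))
    for i in range(1,k):
        if st[i,4]>4:
            v,u=np.where(l==i);Q=W[v+y0,u+x0];print(n,st[i]+[x0,y0,0,0,0],(c[i]+[x0,y0]).round(1),Q[Q[:,2]>.16].mean(0).round(4) if (Q[:,2]>.16).any() else None,Q[:,2].max())
p=lambda u,v,z:ray('top',100+u/4,160+v/4,z)
for nm,a,b,z in(('handle',(480,318),(615,298),.117),('rear',(72,125),(712,30),.117),('front',(105,315),(740,218),.117)):
    A,B=p(*a,z),p(*b,z);v=A-B;print(nm,A.round(4),B.round(4),np.linalg.norm(v).round(4),'yaw',np.arctan2(-v[0],v[1]).round(4))
print('handle side view',proj('side',[0,0,0])) 
def tv(a,b):print(tri((100+a[0]/4,160+a[1]/4),(120+b[0]/4,170+b[1]/4)))
tv((480,318),(490,300));tv((615,298),(598,240));tv((72,125),(75,290));tv((712,30),(585,28));tv((740,218),(668,152))
E
```

```text
blob [310 192  28  21 144] top z 0.071 topcentre [ 0.5934 -0.1314  0.0686] [ 0.5881 -0.1392  0.0675] [0.056 0.079 0.044]
blob [359 203  28  20 317] top z 0.053 topcentre [ 0.5659 -0.2699  0.0516] [ 0.5649 -0.2689  0.0492] [0.056 0.077 0.028]
blob [396 223  26  25 485] top z 0.086 topcentre [ 0.4933 -0.3745  0.0849] [ 0.4925 -0.3741  0.0826] [0.065 0.061 0.061]
blob [316 247  24  24 443] top z 0.086 topcentre [ 0.4313 -0.1423  0.0844] [ 0.4307 -0.1426  0.0822] [0.064 0.061 0.061]
blob [362 248  25  24 466] top z 0.086 topcentre [ 0.4271 -0.2731  0.0844] [ 0.4268 -0.2731  0.0822] [0.066 0.061 0.059]
top [168 238   8   7  44] [171.4 241.1] [0.4766 0.2756 0.176 ] 0.18532987481743243
top [148 243   8   6  38] [151.6 245.5] [0.4673 0.3287 0.1703] 0.17591008364631253
handle [0.484  0.1553 0.117 ] [0.4957 0.0636 0.117 ] 0.0924 yaw 0.127
rear [0.6229 0.4341 0.117 ] [ 0.6808 -0.0063  0.117 ] 0.4442 yaw 0.1309
front [0.4914 0.409  0.117 ] [ 0.5489 -0.0226  0.117 ] 0.4353 yaw 0.1324
handle side view (np.float64(364.5870635732431), np.float64(386.5511504390597))
(array([0.48350749, 0.1546498 , 0.11871139]), array([ 0.17812764,  0.10267996, -0.22044867, -0.03364076]))
(array([0.49504941, 0.06291894, 0.11926061]), array([ 0.23089431,  0.13517097, -0.29136756, -0.04054403]))
(array([0.62128345, 0.4314518 , 0.11896661]), array([ 0.75116877,  0.40520124, -0.90591046, -0.18974415]))
(array([ 0.68373945, -0.00790178,  0.10134443]), array([ 0.5234178 ,  0.30424724, -0.69025818, -0.10033103]))
(array([ 0.5519187 , -0.02279149,  0.09747725]), array([-0.08002997, -0.04729322,  0.10343635,  0.01354505]))
```

```bash
cat >>h.py <<'E'
YAW=.131;X=np.array([np.cos(YAW),np.sin(YAW)]);Y=np.array([-X[1],X[0]])
def rk(xr,yr): return xr*X+yr*Y
def plan(wps,yaw=None,grip=1.0,step=.048,start=None):
    """wps: world TCP points; yaw: world yaw of the tool x axis at the end"""
    s=arm.sense();p=np.array(s['position']) if start is None else np.array(start);R0=np.array(s['tool_rot']);cy=np.arctan2(R0[1,0],R0[0,0])
    dy=0 if yaw is None else (yaw-cy+np.pi/2)%np.pi-np.pi/2
    print('t',round(s['time'],2),'at',p.round(4),'yaw',round(cy,3),'turn',round(dy,3),'gap',s['finger_gap'])
    rows=[];left=-dy
    for w in wps:
        w=np.array(w);n=max(1,int(np.ceil(np.linalg.norm(w-p)/step)));d=(w-p)/n
        for _ in range(n):
            R=cv2.Rodrigues(np.array([0,0,1.])*cy)[0]@np.diag([1,-1,-1.])
            r=float(np.clip(left,-.14,.14));left-=r
            rows.append([*(R.T@d).round(4).tolist(),round(r,3),grip]);cy-=r
        p=w
    while abs(left)>1e-3:
        r=float(np.clip(left,-.14,.14));left-=r;rows.append([0,0,0,round(r,3),grip])
    for i in range(0,len(rows),8):print(rows[i:i+8])
E
python3 - <<'E'
from h import *
s=arm.sense()
plan([(.45,-.45,.27),(.5,-.2,.27),(.5,.1,.25),(.467,.329,.23)],yaw=YAW+np.pi/2,grip=.5)
d=np.load('pics/top0.npy');W=cloud('top',d)
for a,b,z in(((187,230),(205,355),0),((338,212),(325,280),0)):
    q=W[int(160+a[1]/4),int(100+a[0]/4)];print(q, q[:2]@X,q[:2]@Y)
m=(W[...,2]>.07)&(W[...,2]<.1)&(W[...,1]>.15)&(W[...,1]<.42)&(W[...,0]>.5)&(W[...,0]<.68)
k,l,st,c=cv2.connectedComponentsWithStats(m.astype(np.uint8))
for i in range(1,k):
    if st[i,4]>20:Q=W[l==i];print(st[i],Q.mean(0).round(3),(Q[:,:2]@X).min(),(Q[:,:2]@X).max(),(Q[:,:2]@Y).min(),(Q[:,:2]@Y).max())
E
```

```text
t 0.1 at [ 0.2729 -0.5891  0.2176] yaw 0.434 turn 1.268 gap 0.9998571025826701
[[0.0438, -0.0104, -0.0105, -0.14, 0.5], [0.0448, -0.0041, -0.0105, -0.14, 0.5], [0.045, 0.0022, -0.0105, -0.14, 0.5], [0.0442, 0.0084, -0.0105, -0.14, 0.5], [0.0426, 0.0145, -0.0105, -0.14, 0.5], [0.0413, -0.0101, 0.0, -0.14, 0.5], [0.0423, -0.0042, 0.0, -0.14, 0.5], [0.0425, 0.0017, 0.0, -0.14, 0.5]]
[[0.0418, 0.0076, 0.0, -0.14, 0.5], [0.0403, 0.0134, 0.0, -0.008, 0.5], [0.0402, 0.0137, 0.0, 0.0, 0.5], [0.0425, 0.0056, 0.0029, 0.0, 0.5], [0.0425, 0.0056, 0.0029, 0.0, 0.5], [0.0425, 0.0056, 0.0029, 0.0, 0.5], [0.0425, 0.0056, 0.0029, 0.0, 0.5], [0.0425, 0.0056, 0.0029, 0.0, 0.5]]
[[0.0425, 0.0056, 0.0029, 0.0, 0.5], [0.0425, 0.0056, 0.0029, 0.0, 0.5], [0.0463, -0.0006, 0.004, 0.0, 0.5], [0.0463, -0.0006, 0.004, 0.0, 0.5], [0.0463, -0.0006, 0.004, 0.0, 0.5], [0.0463, -0.0006, 0.004, 0.0, 0.5], [0.0463, -0.0006, 0.004, 0.0, 0.5]]
[0.55035039 0.35729479 0.11350588] 0.5923067219981475 0.28234353323304834
[0.5623447  0.25707963 0.09384137] 0.5911075859740901 0.18142027899901284
[174 202  21   8  99] [0.582 0.259 0.093] 0.6033161953190326 0.6224502173732418 0.15386843722138815 0.2080335177715164
[136 207  23   9 138] [0.571 0.363 0.093] 0.6026913020410728 0.6257859793240106 0.2565780502825332 0.3130759188499314
[174 210  23  15 242] [0.552 0.254 0.091] 0.5621602144826088 0.5976276095212258 0.15045936421607542 0.2097977603640847
[136 216  24  14 211] [0.54  0.357 0.091] 0.5649623425923203 0.5969568203531033 0.2550474465460558 0.31589207145775766
```

>>> {"method": "send_rows", "body": {
  "motion": [
    [0.044,-0.01,-0.011,-0.14,0.5],
    [0.045,-0.004,-0.011,-0.14,0.5],
    [0.045,0.002,-0.011,-0.14,0.5],
    [0.044,0.008,-0.011,-0.14,0.5],
    [0.043,0.015,-0.01,-0.14,0.5],
    [0.041,-0.01,0,-0.14,0.5],
    [0.042,-0.004,0,-0.14,0.5],
    [0.043,0.002,0,-0.14,0.5]
  ]
}}

```text
time: 0.9
position: [0.4763, -0.3241, 0.2721]
tool_rot: [[0.011, 1.0, -0.001], [1.0, -0.011, 0.0], [0.0, -0.001, -1.0]]
contact_force: [0.7, 0.5, 0.4]
finger_gap: 0.502
gripper_force: 0.0
```

>>> {"method": "send_rows", "body": {
  "motion": [
    [0.042,0.008,0,-0.14,0.5],
    [0.04,0.013,0,-0.008,0.5],
    [0.04,0.014,0,0,0.5],
    [0.042,0.006,0.003,0,0.5],
    [0.042,0.006,0.003,0,0.5],
    [0.042,0.006,0.003,0,0.5],
    [0.042,0.006,0.003,0,0.5],
    [0.042,0.006,0.003,0,0.5]
  ]
}}

```text
time: 1.7
position: [0.5034, 0.0124, 0.2573]
tool_rot: [[-0.13, 0.991, -0.001], [0.991, 0.13, -0.0], [-0.0, -0.001, -1.0]]
contact_force: [0.6, 0.2, 0.6]
finger_gap: 0.498
gripper_force: 0.0
```

>>> {"method": "send_rows", "body": {
  "motion": [
    [0.042,0.006,0.003,0,0.5],
    [0.042,0.006,0.003,0,0.5],
    [0.046,-0.001,0.004,0,0.5],
    [0.046,-0.001,0.004,0,0.5],
    [0.046,-0.001,0.004,0,0.5],
    [0.046,-0.001,0.004,0,0.5],
    [0.046,-0.001,0.004,0,0.5],
    [0,0,0,0,0.5]
  ]
}}

```text
time: 2.5
position: [0.4653, 0.3314, 0.231]
tool_rot: [[-0.143, 0.99, -0.004], [0.99, 0.143, 0.006], [0.006, -0.003, -1.0]]
contact_force: [-0.5, 0.6, 0.1]
finger_gap: 0.499
gripper_force: 0.0
```

```bash
python3 - <<'E'
from h import *
plan([(.467,.3287,.21),(.467,.3287,.152)],yaw=YAW+np.pi/2,grip=.4)
E
```

```text
t 2.5 at [0.4653 0.3314 0.231 ] yaw 1.714 turn -0.013 gap 0.49919280716861636
[[-0.0029, 0.0013, 0.021, 0.013, 0.4], [0.0, 0.0, 0.029, 0.0, 0.4], [0.0, 0.0, 0.029, 0.0, 0.4]]
```

>>> {"method": "send_rows", "body": {
  "motion": [
    [-0.002,0.001,0.02,0,0.4],
    [0,0,0.03,0,0.4],
    [0,0,0.02,0,0.4],
    [0,0,0.009,0,0.4],
    [0,0,0,0,0.4],
    [0,0,0,0,0],
    [0,0,0,0,0],
    [0,0,0,0,0]
  ],
  "force": 15
}}

```text
time: 3.3
position: [0.4715, 0.3217, 0.1538]
tool_rot: [[-0.131, 0.991, 0.001], [0.991, 0.131, 0.001], [0.001, 0.002, -1.0]]
contact_force: [-0.2, -1.5, 0.3]
finger_gap: 0.188
gripper_force: 0.6
```

```bash
python3 - <<'E'
from h import *
s=arm.sense();print(s['position'],s['contact_force'],s['finger_gap'],s['gripper_force'])
E
```

```text
[0.47153872 0.32167473 0.15379   ] [-0.2289628  -1.51880812  0.33428814] 0.18776086937192707 0.5953297577798367
```

>>> {"method": "send_rows", "body": {
  "motion": [
    [0,0,0,0,0.3],
    [0.007,-0.003,0,0,0.3],
    [0,0,0,0,0.3],
    [0,0,0,0,0.3]
  ]
}}

```text
time: 3.7
position: [0.4669, 0.3284, 0.1528]
tool_rot: [[-0.132, 0.991, 0.0], [0.991, 0.132, 0.0], [0.0, 0.0, -1.0]]
contact_force: [0.5, 0.6, -0.2]
finger_gap: 0.3
gripper_force: 0.0
```

```bash
python3 - <<'E'
from h import *
s=arm.sense();print(s['position'],s['contact_force'],s['finger_gap'],s['gripper_force'])
p,d=arm.capture('top');cv2.imwrite('pics/t1.png',cv2.resize(p[180:290,100:260,::-1],(800,550),interpolation=2))
E
```

```text
[0.46691306 0.32841606 0.15278162] [ 0.51307873  0.58736265 -0.24993183] 0.2995443137660877 0.0
```

View pics/t1.png

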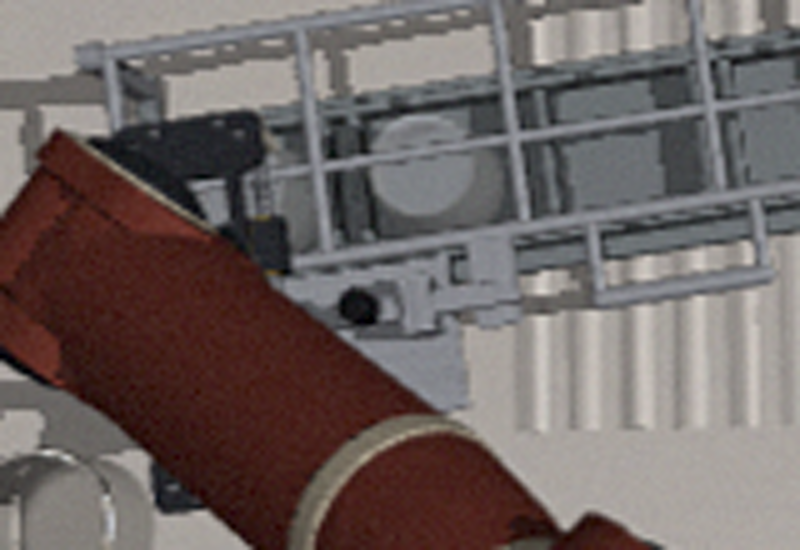

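The arm hides the keeper knob, and only the bolt knob shows at crop (358,306). I'll go by feel and close on the knob.

>>> {"method": "send_rows", "body": {
  "motion": [
    [0,0,0,0,0],
    [0,0,0,0,0],
    [0,0,0,0,0]
  ],
  "force": 15
}}

```text
time: 4.05
position: [0.4677, 0.3276, 0.1527]
tool_rot: [[-0.13, 0.991, 0.001], [0.991, 0.13, -0.0], [-0.0, 0.001, -1.0]]
contact_force: [0.8, -0.2, -0.4]
finger_gap: 0.17
gripper_force: 15.0
```

```bash
python3 - <<'E'
from h import *
s=arm.sense();print(s['position'],s['contact_force'],s['finger_gap'],s['gripper_force'])
pv=np.array(s['position'][:2])+.038*Y;print('xr,yr',pv@X,pv@Y)
# tool axes: x=+rack y, y=+rack x
for a0 in np.arange(0.05,1.57,.19):
    a1=a0+.19;g=lambda a:.038*np.array([-np.cos(a),-np.sin(a)]);print((g(a1)-g(a0)).round(4))
E
```

```text
[0.46769931 0.3275606  0.15265237] [ 0.82344519 -0.15946541 -0.4447326 ] 0.1695816118355153 14.999881088733673
xr,yr 0.5064797655976441 0.3016604663567081
[ 0.001  -0.0071]
[ 0.0024 -0.0068]
[ 0.0036 -0.0062]
[ 0.0047 -0.0054]
[ 0.0057 -0.0045]
[ 0.0064 -0.0033]
[ 0.0069 -0.002 ]
[ 0.0072 -0.0007]
```

>>> {"method": "send_rows", "body": {
  "motion": [
    [0.001,-0.007,0,0,0],
    [0.002,-0.007,0,0,0],
    [0.004,-0.006,0,0,0],
    [0.005,-0.005,0,0,0],
    [0.006,-0.005,0,0,0],
    [0.006,-0.003,0,0,0],
    [0.007,-0.002,0,0,0],
    [0.007,-0.001,0,0,0]
  ]
}}

```text
time: 4.85
position: [0.4292, 0.3578, 0.1526]
tool_rot: [[-0.127, 0.992, 0.004], [0.992, 0.127, -0.004], [-0.005, 0.003, -1.0]]
contact_force: [4.3, -3.5, -0.4]
finger_gap: 0.169
gripper_force: 15.0
```

>>> {"method": "send_rows", "body": {
  "motion": [
    [0,0,0,0,0],
    [0,0,0,0,0],
    [0,0,0,0,0]
  ]
}}

```text
time: 5.15
position: [0.4288, 0.3597, 0.1527]
tool_rot: [[-0.129, 0.992, 0.003], [0.992, 0.129, -0.001], [-0.001, 0.003, -1.0]]
contact_force: [5.4, -1.0, -1.6]
finger_gap: 0.167
gripper_force: 15.0
```

```bash
python3 - <<'E'
from h import *
s=arm.sense();print(s['position'],s['contact_force'],s['finger_gap'],s['gripper_force'])
p=s['position'][:2];print(p@X,p@Y)
E
```

```text
[0.42880403 0.35972992 0.15265499] [ 5.4194862  -0.97298694 -1.60809151] 0.1670440246267851 14.999240040779114
0.47211989101347096 0.3006348691696225
```

>>> {"method": "send_rows", "body": {
  "motion": [
    [0,0,0,0,0.35],
    [0,0,0,0,0.35],
    [0,0,-0.025,0,0.35],
    [0,0,-0.025,0,0.35],
    [-0.045,0.018,0,0,0.35],
    [-0.045,0.018,0,0,0.35],
    [0,0,0,0,0.35],
    [0,0,0,0,0.35]
  ]
}}

```text
time: 5.95
position: [0.4737, 0.2756, 0.2026]
tool_rot: [[-0.128, 0.992, -0.001], [0.992, 0.128, 0.0], [0.0, -0.001, -1.0]]
contact_force: [0.2, -0.2, -0.4]
finger_gap: 0.35
gripper_force: 0.0
```

```bash
python3 - <<'E'
from h import *
plan([(.4766,.2756,.203),(.4766,.2756,.155)],yaw=YAW+np.pi/2,grip=.35)
p,d=arm.capture('side');cv2.imwrite('pics/s1.png',cv2.resize(p[170:300,120:320,::-1],(800,520),interpolation=2))
E
```

```text
t 5.95 at [0.4737 0.2756 0.2026] yaw 1.699 turn 0.002 gap 0.35047743170331974
[[-0.0003, 0.0029, -0.0004, -0.002, 0.35], [0.0, 0.0, 0.024, 0.0, 0.35], [0.0, 0.0, 0.024, 0.0, 0.35]]
```

View pics/s1.png

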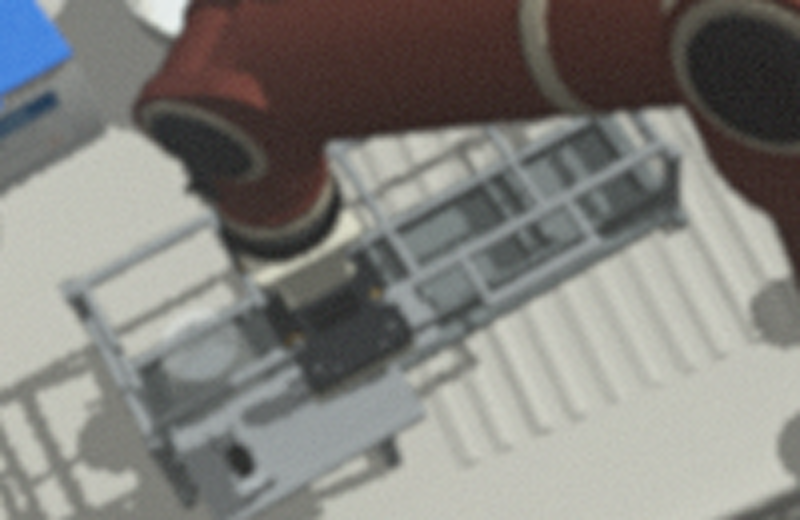

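The keeper knob now sits at crop (240,458), turned fully toward the robot. Next I grip the bolt knob and draw it.

>>> {"method": "send_rows", "body": {
  "motion": [
    [0,0.003,0,0,0.35],
    [0,0,0.024,0,0.35],
    [0,0,0.023,0,0.35],
    [0,0,0,0,0.35],
    [0,0,0,0,0],
    [0,0,0,0,0],
    [0,0,0,0,0]
  ],
  "force": 20
}}

```text
time: 6.7
position: [0.478, 0.2781, 0.157]
tool_rot: [[-0.131, 0.991, 0.003], [0.991, 0.131, 0.003], [0.002, 0.003, -1.0]]
contact_force: [-0.2, 0.5, 0.1]
finger_gap: 0.184
gripper_force: 20.0
```

>>> {"method": "send_rows", "body": {
  "motion": [
    [0.006,0,0,0,0],
    [0.008,0,0,0,0],
    [0.008,0,0,0,0],
    [0.008,0,0,0,0],
    [0.008,0,0,0,0],
    [0.004,0,0,0,0],
    [0,0,0,0,0],
    [0,0,0,0,0]
  ]
}}

```text
time: 7.5
position: [0.4726, 0.3184, 0.1569]
tool_rot: [[-0.13, 0.991, 0.003], [0.991, 0.13, -0.001], [-0.001, 0.003, -1.0]]
contact_force: [1.0, -2.6, 7.4]
finger_gap: 0.189
gripper_force: 20.0
```

>>> {"method": "send_rows", "body": {
  "motion": [
    [0,0,0,0,0.35],
    [0,0,0,0,0.35],
    [0,0,-0.03,0,0.35],
    [0,0,-0.03,0,0.35],
    [-0.048,-0.002,0,0,0.35],
    [-0.048,-0.002,0,0,0.35],
    [-0.048,-0.002,0,0,0.35],
    [-0.048,-0.002,0,0,0.35]
  ]
}}

```text
time: 8.3
position: [0.4879, 0.126, 0.2153]
tool_rot: [[-0.132, 0.991, -0.001], [0.991, 0.132, 0.001], [0.001, -0.001, -1.0]]
contact_force: [0.6, 0.3, -0.7]
finger_gap: 0.35
gripper_force: 0.0
```

>>> {"method": "send_rows", "body": {
  "motion": [
    [-0.016,0,0,0,0.35],
    [0,0,0,0,0.35],
    [0,0,0,0,0.35]
  ]
}}

```text
time: 8.6
position: [0.4903, 0.1128, 0.2155]
tool_rot: [[-0.132, 0.991, -0.001], [0.991, 0.132, 0.002], [0.002, -0.0, -1.0]]
contact_force: [1.3, 0.2, -0.0]
finger_gap: 0.352
gripper_force: 0.0
```

```bash
python3 - <<'E'
from h import *
plan([(.4895,.109,.2),(.4895,.109,.1)],yaw=YAW+np.pi/2,grip=.35)
p,d=arm.capture('top');cv2.imwrite('pics/t2.png',cv2.resize(p[180:290,100:260,::-1],(800,550),interpolation=2))
g=p.max(2)[228:260,125:185];m=(g<42).astype(np.uint8);k,l,st,c=cv2.connectedComponentsWithStats(m)
for i in range(1,k):
    if 15<st[i,4]: q=ray('top',*(c[i]+[125,228]),.172);print(st[i],q,q[:2]@X,q[:2]@Y)
E
```

```text
t 8.6 at [0.4903 0.1128 0.2155] yaw 1.703 turn -0.001 gap 0.3515500201012063
[[-0.0037, -0.0013, 0.0155, 0.001, 0.35], [0.0, 0.0, 0.0333, 0.0, 0.35], [0.0, 0.0, 0.0333, 0.0, 0.35], [0.0, 0.0, 0.0333, 0.0, 0.35]]
[27 12  9  8 50] [0.47133885 0.31592907 0.172     ] 0.5085687485582444 0.25165317573012236
```

View pics/t2.png

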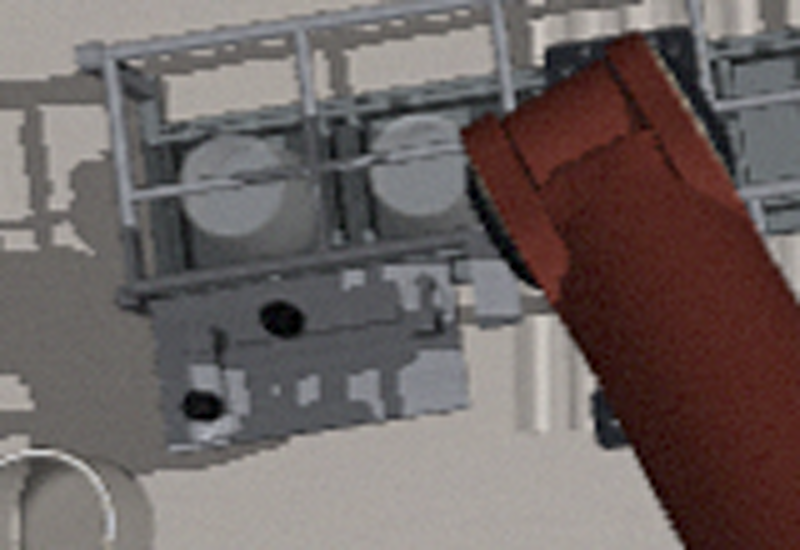

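The bolt knob at crop (280,318) has moved 41 mm along, and the keeper is aside at crop (203,405). Now the handle.

>>> {"method": "send_rows", "body": {
  "motion": [
    [-0.003,-0.001,0.015,0,0.35],
    [0,0,0.03,0,0.35],
    [0,0,0.03,0,0.35],
    [0,0,0.03,0,0.35],
    [0,0,0.01,0,0.35],
    [0,0,0,0,0],
    [0,0,0,0,0],
    [0,0,0,0,0]
  ],
  "force": 20
}}

```text
time: 9.45
position: [0.4912, 0.1089, 0.1021]
tool_rot: [[-0.131, 0.991, 0.003], [0.991, 0.131, 0.001], [0.001, 0.003, -1.0]]
contact_force: [1.0, 0.3, -0.5]
finger_gap: 0.142
gripper_force: 0.5
```

```bash
python3 - <<'E'
from h import *
s=arm.sense();p=s['position'];print(p,p[:2]@X,p[:2]@Y,s['contact_force'],s['finger_gap'],s['gripper_force'])
r=.175
for a0 in np.arange(0,1.79,.2):
    a1=a0+.2;g=lambda a:r*np.array([-np.cos(a),np.sin(a)]);print(round(a1,2),(g(a1)-g(a0)).round(4))
E
```

```text
[0.49119989 0.10890599 0.10207957] 0.5012170925671611 0.043809557913196774 [ 0.990675    0.32931989 -0.47111937] 0.1419198063448355 0.49242887645959854
0.2 [0.0035 0.0348]
0.4 [0.0103 0.0334]
0.6 [0.0168 0.0307]
0.8 [0.0225 0.0267]
1.0 [0.0274 0.0217]
1.2 [0.0311 0.0158]
1.4 [0.0337 0.0093]
1.6 [0.0349 0.0025]
1.8 [ 0.0347 -0.0045]
```

>>> {"method": "send_rows", "body": {
  "motion": [
    [0,0,0,0,0],
    [0,0.001,-0.0175,0,0],
    [0,0.0025,-0.0175,0,0],
    [0,0.0045,-0.017,0,0],
    [0,0.006,-0.0165,0,0],
    [0,0.0075,-0.016,0,0],
    [0,0.009,-0.015,0,0],
    [0,0.0105,-0.014,0,0]
  ]
}}

```text
time: 10.25
position: [0.5282, 0.1138, 0.2147]
tool_rot: [[-0.131, 0.991, -0.005], [0.991, 0.131, -0.0], [0.001, -0.005, -1.0]]
contact_force: [-3.1, 1.2, -1.9]
finger_gap: 0.119
gripper_force: 20.0
```

>>> {"method": "send_rows", "body": {
  "motion": [
    [0,0.012,-0.013,0,0],
    [0,0.013,-0.0115,0,0],
    [0,0.0145,-0.01,0,0],
    [0,0.015,-0.0085,0,0],
    [0,0.016,-0.007,0,0],
    [0,0.0165,-0.0055,0,0],
    [0,0.017,-0.004,0,0],
    [0,0,0,0,0]
  ]
}}

```text
time: 11.05
position: [0.6359, 0.1281, 0.2765]
tool_rot: [[-0.13, 0.991, 0.005], [0.991, 0.13, 0.003], [0.002, 0.005, -1.0]]
contact_force: [-1.9, 0.8, 6.5]
finger_gap: 0.121
gripper_force: 20.0
```

```bash
python3 - <<'E'
from h import *
s=arm.sense();p=s['position'];print(p,p[:2]@X,p[:2]@Y,s['contact_force'],s['finger_gap'],s['gripper_force'])
print(np.arctan2(p[2]+.0188-.119,.6762-p[:2]@X))
E
```

```text
[0.63585739 0.12806263 0.27652331] 0.6471374758534363 0.04390608114130865 [-1.93289658  0.79461419  6.45498227] 0.12052506184037425 20.003179013729095
1.4074398848330134
```

>>> {"method": "send_rows", "body": {
  "motion": [
    [0,0.017,-0.004,0,0],
    [0,0.017,-0.002,0,0],
    [0,0.018,0,0,0],
    [0,0.018,0.002,0,0],
    [0,0,0,0,0],
    [0,0,0,0,0]
  ]
}}

```text
time: 11.65
position: [0.7024, 0.1368, 0.2767]
tool_rot: [[-0.132, 0.991, -0.002], [0.991, 0.132, 0.001], [0.001, -0.002, -1.0]]
contact_force: [-0.2, 1.9, -5.3]
finger_gap: 0.121
gripper_force: 20.0
```

>>> {"method": "send_rows", "body": {
  "motion": [
    [0,0,0,0,0.4],
    [0,0,0,0,0.4],
    [0,0,0,0,0.4],
    [0,0,-0.03,0,0.4],
    [0,0,-0.03,0,0.4]
  ]
}}

```text
time: 12.15
position: [0.7029, 0.1351, 0.3383]
tool_rot: [[-0.13, 0.992, -0.001], [0.992, 0.13, -0.001], [-0.001, -0.001, -1.0]]
contact_force: [-0.3, 0.6, 1.0]
finger_gap: 0.396
gripper_force: 0.0
```

```bash
python3 - <<'E'
from h import *
# move clear so cameras see: to front over spares, with closing along rack y
plan([(.47,.03,.3),(.44,-.3,.28),(.35,-.48,.28)],grip=.9)
E
```

```text
t 12.15 at [0.7029 0.1351 0.3383] yaw 1.701 turn 0 gap 0.3957061882734958
[[-0.0123, -0.0408, 0.0064, 0.0, 0.9], [-0.0123, -0.0408, 0.0064, 0.0, 0.9], [-0.0123, -0.0408, 0.0064, 0.0, 0.9], [-0.0123, -0.0408, 0.0064, 0.0, 0.9], [-0.0123, -0.0408, 0.0064, 0.0, 0.9], [-0.0123, -0.0408, 0.0064, 0.0, 0.9], [-0.0462, -0.0104, 0.0029, 0.0, 0.9], [-0.0462, -0.0104, 0.0029, 0.0, 0.9]]
[[-0.0462, -0.0104, 0.0029, 0.0, 0.9], [-0.0462, -0.0104, 0.0029, 0.0, 0.9], [-0.0462, -0.0104, 0.0029, 0.0, 0.9], [-0.0462, -0.0104, 0.0029, 0.0, 0.9], [-0.0462, -0.0104, 0.0029, 0.0, 0.9], [-0.0334, -0.0225, 0.0, 0.0, 0.9], [-0.0334, -0.0225, 0.0, 0.0, 0.9], [-0.0334, -0.0225, 0.0, 0.0, 0.9]]
[[-0.0334, -0.0225, 0.0, 0.0, 0.9], [-0.0334, -0.0225, 0.0, 0.0, 0.9]]
```

>>> {"method": "send_rows", "body": {
  "motion": [
    [-0.012,-0.041,0.006,0,0.9],
    [-0.012,-0.041,0.006,0,0.9],
    [-0.012,-0.041,0.006,0,0.9],
    [-0.012,-0.041,0.006,0,0.9],
    [-0.012,-0.041,0.006,0,0.9],
    [-0.012,-0.041,0.006,0,0.9],
    [-0.046,-0.01,0.003,0,0.9],
    [-0.046,-0.01,0.003,0,0.9]
  ]
}}

```text
time: 12.95
position: [0.4599, -0.062, 0.297]
tool_rot: [[-0.134, 0.991, 0.003], [0.991, 0.134, -0.002], [-0.002, 0.003, -1.0]]
contact_force: [1.3, -0.1, 0.6]
finger_gap: 0.901
gripper_force: 0.0
```

>>> {"method": "send_rows", "body": {
  "motion": [
    [-0.046,-0.01,0.003,0,0.9],
    [-0.046,-0.01,0.003,0,0.9],
    [-0.046,-0.01,0.003,0,0.9],
    [-0.046,-0.01,0.003,0,0.9],
    [-0.046,-0.01,0.003,0,0.9],
    [-0.033,-0.022,0,0,0.9],
    [-0.033,-0.022,0,0,0.9],
    [-0.033,-0.022,0,0,0.9]
  ]
}}

```text
time: 13.75
position: [0.388, -0.4044, 0.2816]
tool_rot: [[-0.13, 0.991, 0.001], [0.991, 0.13, -0.002], [-0.002, 0.001, -1.0]]
contact_force: [1.3, 0.7, 0.3]
finger_gap: 0.902
gripper_force: 0.0
```

>>> {"method": "send_rows", "body": {
  "motion": [
    [-0.033,-0.022,0,0.15,0.9],
    [-0.03,-0.03,0,0.15,0.9],
    [0,0,0,0.15,0.9],
    [0,0,0,0.15,0.9],
    [0,0,0,0.15,0.9],
    [0,0,0,0.15,0.9],
    [0,0,0,0.15,0.9],
    [0,0,0,0.15,0.9]
  ]
}}

```text
time: 14.55
position: [0.3407, -0.4679, 0.2816]
tool_rot: [[0.88, 0.475, 0.001], [0.475, -0.88, -0.001], [0.0, 0.002, -1.0]]
contact_force: [0.0, -1.3, 0.5]
finger_gap: 0.899
gripper_force: 0.0
```

>>> {"method": "send_rows", "body": {
  "motion": [
    [0,0,0,0.15,0.9],
    [0,0,0,0.15,0.9],
    [0,0,0,0.07,0.9],
    [0,0,0,0,0.9]
  ]
}}

```text
time: 14.95
position: [0.3409, -0.4678, 0.2815]
tool_rot: [[0.991, 0.132, 0.001], [0.132, -0.991, -0.001], [0.0, 0.001, -1.0]]
contact_force: [-0.4, -0.3, 0.0]
finger_gap: 0.901
gripper_force: 0.0
```

```bash
python3 - <<'E'
from h import *
p,d=arm.capture('top');cv2.imwrite('pics/t3.png',cv2.resize(p[130:280,100:420,::-1],(800,375),interpolation=2))
spares(d);W=cloud('top',d)
s=arm.sense();print(s['position'],s['qpos'].round(2),np.arctan2(*s['tool_rot'][[1,0],0]))
np.save('pics/t3.npy',d)
E
```

```text
blob [310 192  28  21 141] top z 0.071 topcentre [ 0.5944 -0.1323  0.0697] [ 0.5893 -0.1375  0.0681] [0.056 0.079 0.045]
blob [360 203  27  21 324] top z 0.053 topcentre [ 0.5645 -0.2678  0.0518] [ 0.5648 -0.2691  0.0496] [0.06  0.075 0.028]
blob [396 223  26  25 490] top z 0.086 topcentre [ 0.4937 -0.3745  0.0845] [ 0.4928 -0.3745  0.082 ] [0.065 0.062 0.061]
blob [316 247  24  24 439] top z 0.087 topcentre [ 0.4312 -0.1424  0.0851] [ 0.4306 -0.1427  0.0825] [0.064 0.061 0.06 ]
blob [362 248  25  24 471] top z 0.086 topcentre [ 0.4257 -0.273   0.0843] [ 0.426  -0.2735  0.0822] [0.066 0.061 0.06 ]
[ 0.34087908 -0.46772157  0.28140197] [ 0.85  0.45  0.08  1.54 -0.04  1.15 -0.5 ] 0.13335394521173594
```

View pics/t3.png

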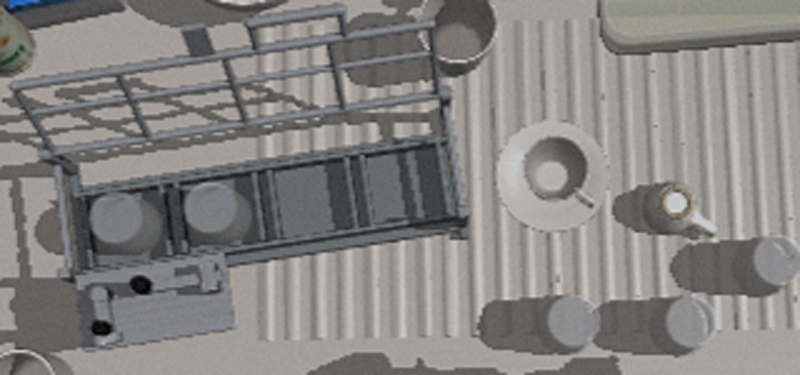

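The lid stays open. Cells 2 and 1 are empty at crop (310,200) and (405,185), and no spare has moved. Next I locate the cell walls from depth.

```bash
python3 - <<'E'
from h import *
d=np.load('pics/t3.npy');W=cloud('top',d);P=W.reshape(-1,3);xr=P[:,:2]@X;yr=P[:,:2]@Y;z=P[:,2]
m=(z>.032)&(z<.052)&(xr>.5)&(xr<.7)&(yr>-.12)&(yr<.36)
a=m&(xr>.57)&(xr<.63);h,e=np.histogram(yr[a],np.arange(-.12,.361,.004))
print([(round(e[i],3),int(h[i])) for i in range(len(h)) if h[i]>3])
b=m&(yr>-.07)&(yr<.11);h,e=np.histogram(xr[b],np.arange(.52,.70,.003))
print([(round(e[i],3),int(h[i])) for i in range(len(h)) if h[i]>3])
# glasses top
for lo,hi in((.13,.235),(.235,.34)):
    q=(z>.088)&(z<.105)&(xr>.54)&(xr<.66)&(yr>lo)&(yr<hi);print('glass',xr[q].min(),xr[q].max(),yr[q].min(),yr[q].max(),z[q].max())
E
```

```text
[(np.float64(-0.084), 27), (np.float64(-0.08), 15), (np.float64(0.004), 16), (np.float64(0.008), 29), (np.float64(0.024), 28), (np.float64(0.028), 13), (np.float64(0.112), 19), (np.float64(0.116), 26), (np.float64(0.128), 4), (np.float64(0.132), 30), (np.float64(0.136), 13), (np.float64(0.148), 10), (np.float64(0.152), 6), (np.float64(0.156), 4), (np.float64(0.22), 30), (np.float64(0.224), 22), (np.float64(0.236), 6), (np.float64(0.24), 33), (np.float64(0.244), 11), (np.float64(0.252), 13), (np.float64(0.256), 10), (np.float64(0.26), 7), (np.float64(0.328), 31), (np.float64(0.332), 20), (np.float64(0.336), 4)]
[(np.float64(0.544), 6), (np.float64(0.547), 72), (np.float64(0.55), 62), (np.float64(0.553), 13), (np.float64(0.556), 4), (np.float64(0.559), 5), (np.float64(0.562), 4), (np.float64(0.565), 4), (np.float64(0.568), 4), (np.float64(0.571), 5), (np.float64(0.577), 4), (np.float64(0.58), 7), (np.float64(0.583), 4), (np.float64(0.586), 5), (np.float64(0.589), 4), (np.float64(0.592), 4), (np.float64(0.595), 4), (np.float64(0.598), 4), (np.float64(0.601), 6), (np.float64(0.607), 5), (np.float64(0.61), 4), (np.float64(0.613), 4), (np.float64(0.616), 5), (np.float64(0.619), 4), (np.float64(0.622), 5), (np.float64(0.628), 4), (np.float64(0.634), 7), (np.float64(0.637), 74), (np.float64(0.64), 60), (np.float64(0.643), 13)]
glass 0.5628711712873591 0.6223495845723733 0.15236465767660218 0.20971466159973504 0.10094034759080421
glass 0.567921673054668 0.6252557372679436 0.2564863262939632 0.31462298227623703 0.10345022126231312
```

```bash
python3 - <<'E'
from h import *
print(rk(.595,-.036),rk(.595,.072))
plan([(.431,-.30,.23),(.431,-.1424,.15)],yaw=YAW,grip=.95)
E
```

```text
[0.59460442 0.04203071] [0.58049685 0.14910534]
t 15.0 at [ 0.3409 -0.4677  0.2814] yaw 0.133 turn -0.002 gap 0.8977561628899565
[[0.0223, -0.0309, 0.0103, 0.002, 0.95], [0.0223, -0.0309, 0.0103, 0.0, 0.95], [0.0223, -0.0309, 0.0103, 0.0, 0.95], [0.0223, -0.0309, 0.0103, 0.0, 0.95], [0.0223, -0.0309, 0.0103, 0.0, 0.95], [0.0051, -0.0391, 0.02, 0.0, 0.95], [0.0051, -0.0391, 0.02, 0.0, 0.95], [0.0051, -0.0391, 0.02, 0.0, 0.95]]
[[0.0051, -0.0391, 0.02, 0.0, 0.95]]
```

>>> {"method": "send_rows", "body": {
  "motion": [
    [0.022,-0.031,0.01,0.002,0.95],
    [0.022,-0.031,0.01,0,0.95],
    [0.022,-0.031,0.01,0,0.95],
    [0.022,-0.031,0.01,0,0.95],
    [0.022,-0.031,0.01,0,0.95],
    [0.005,-0.039,0.02,0,0.95],
    [0.005,-0.039,0.02,0,0.95],
    [0.005,-0.039,0.02,0,0.95]
  ]
}}

```text
time: 15.8
position: [0.4299, -0.1804, 0.1706]
tool_rot: [[0.991, 0.131, 0.002], [0.131, -0.991, -0.0], [0.002, 0.001, -1.0]]
contact_force: [0.0, -0.4, 0.8]
finger_gap: 0.955
gripper_force: 0.0
```

>>> {"method": "send_rows", "body": {
  "motion": [
    [0.005,-0.039,0.02,0,0.95],
    [0,0,0,0,0.95],
    [0,0,0,0,0.95]
  ]
}}

```text
time: 16.1
position: [0.4298, -0.1419, 0.1509]
tool_rot: [[0.991, 0.133, 0.0], [0.133, -0.991, -0.0], [0.0, 0.0, -1.0]]
contact_force: [-0.1, -1.2, 0.3]
finger_gap: 0.949
gripper_force: 0.0
```

```bash
python3 - <<'E'
from h import *
p,d=arm.capture('side')
spares(d,'side')
plan([(.431,-.1424,.15),(.431,-.1424,.036)],yaw=YAW,grip=.95)
E
```

```text
blob [299 181  29  22 170] top z 0.07 topcentre [ 0.5908 -0.1318  0.0685] [ 0.5872 -0.1327  0.0667] [0.058 0.08  0.045]
blob [364 206  13  25 224] top z 0.086 topcentre [ 0.428  -0.2633  0.0833] [ 0.4311 -0.2599  0.082 ] [0.058 0.046 0.058]
blob [328 220  21  26 422] top z 0.086 topcentre [ 0.4271 -0.142   0.0828] [ 0.4272 -0.1416  0.0818] [0.06  0.063 0.058]
t 16.15 at [ 0.4302 -0.1433  0.1513] yaw 0.13 turn 0.001 gap 0.9488398154486373
[[0.001, -0.0008, 0.0013, -0.001, 0.95], [0.0, 0.0, 0.038, 0.0, 0.95], [0.0, 0.0, 0.038, 0.0, 0.95], [0.0, 0.0, 0.038, 0.0, 0.95]]
```

>>> {"method": "send_rows", "body": {
  "motion": [
    [-0.001,0,0.01,0,0.95],
    [0,0,0.035,0,0.95],
    [0,0,0.035,0,0.95],
    [0,0,0.025,0,0.95],
    [0,0,0.01,0,0.95],
    [0,0,0,0,0.95],
    [0,0,0,0,0],
    [0,0,0,0,0]
  ],
  "force": 25
}}

```text
time: 16.95
position: [0.4295, -0.1431, 0.0368]
tool_rot: [[0.992, 0.129, 0.003], [0.129, -0.992, -0.001], [0.003, 0.001, -1.0]]
contact_force: [0.3, -0.6, 0.6]
finger_gap: 0.828
gripper_force: 0.0
```

>>> {"method": "send_rows", "body": {
  "motion": [
    [0,0,0,0,0],
    [0,0,0,0,0],
    [0,0,0,0,0]
  ]
}}

```text
time: 17.25
position: [0.4292, -0.1426, 0.0365]
tool_rot: [[0.992, 0.13, 0.002], [0.13, -0.992, -0.0], [0.002, 0.001, -1.0]]
contact_force: [-0.9, 0.6, 5.0]
finger_gap: 0.683
gripper_force: 25.2
```

```bash
python3 - <<'E'
from h import *
plan([(.4295,-.1426,.18),(.5805,.1491,.18)],yaw=YAW,grip=0,step=.04)
E
```

```text
t 17.25 at [ 0.4292 -0.1426  0.0365] yaw 0.13 turn 0.001 gap 0.6832033359359768
[[0.0001, 0.0, -0.0359, -0.001, 0], [0.0001, 0.0, -0.0359, 0.0, 0], [0.0001, 0.0, -0.0359, 0.0, 0], [0.0001, 0.0, -0.0359, 0.0, 0], [0.0209, -0.0299, 0.0, 0.0, 0], [0.0209, -0.0299, 0.0, 0.0, 0], [0.0209, -0.0299, 0.0, 0.0, 0], [0.0209, -0.0299, 0.0, 0.0, 0]]
[[0.0209, -0.0299, 0.0, 0.0, 0], [0.0209, -0.0299, 0.0, 0.0, 0], [0.0209, -0.0299, 0.0, 0.0, 0], [0.0209, -0.0299, 0.0, 0.0, 0], [0.0209, -0.0299, 0.0, 0.0, 0]]
```

>>> {"method": "send_rows", "body": {
  "motion": [
    [0,0,-0.018,0,0],
    [0,0,-0.036,0,0],
    [0,0,-0.036,0,0],
    [0,0,-0.036,0,0],
    [0,0,-0.018,0,0],
    [0.021,-0.03,0,0,0],
    [0.021,-0.03,0,0,0],
    [0.021,-0.03,0,0,0]
  ]
}}

```text
time: 18.05
position: [0.4791, -0.0442, 0.1797]
tool_rot: [[0.992, 0.128, -0.001], [0.128, -0.992, -0.0], [-0.001, -0.0, -1.0]]
contact_force: [1.2, -0.9, -1.9]
finger_gap: 0.685
gripper_force: 24.8
```

>>> {"method": "send_rows", "body": {
  "motion": [
    [0.021,-0.03,0,0,0],
    [0.021,-0.03,0,0,0],
    [0.021,-0.03,0,0,0],
    [0.021,-0.03,0,0,0],
    [0.021,-0.03,0,0,0],
    [0.021,-0.03,0,0,0],
    [0,0,0,0,0],
    [0,0,0,0,0]
  ]
}}

```text
time: 18.85
position: [0.58, 0.1503, 0.1786]
tool_rot: [[0.991, 0.132, -0.003], [0.132, -0.991, -0.001], [-0.003, 0.001, -1.0]]
contact_force: [0.3, -1.4, -2.9]
finger_gap: 0.687
gripper_force: 24.8
```

```bash
python3 - <<'E'
from h import *
plan([(.5805,.1491,.10),(.5805,.1491,.05)],yaw=YAW,grip=0,step=.04)
s=arm.sense();print(s['contact_force'],s['gripper_force'])
E
```

```text
t 18.85 at [0.58   0.1503 0.1786] yaw 0.132 turn -0.001 gap 0.6874357145638802
[[0.0002, 0.0007, 0.0393, 0.001, 0], [0.0002, 0.0007, 0.0393, 0.0, 0], [0.0, 0.0, 0.025, 0.0, 0], [0.0, 0.0, 0.025, 0.0, 0]]
[ 0.27957004 -1.41547652 -2.93898851] 24.834020435228013
```

>>> {"method": "send_rows", "body": {
  "motion": [
    [0,0.001,0.03,0,0],
    [0,0,0.03,0,0],
    [0,0,0.03,0,0],
    [0,0,0.02,0,0],
    [0,0,0.01,0,0],
    [0,0,0.007,0,0],
    [0,0,0,0,0],
    [0,0,0,0,0]
  ]
}}

```text
time: 19.65
position: [0.5819, 0.1486, 0.0537]
tool_rot: [[0.992, 0.129, 0.002], [0.129, -0.992, 0.0], [0.002, -0.0, -1.0]]
contact_force: [-0.1, 1.4, -1.3]
finger_gap: 0.683
gripper_force: 24.8
```

```bash
python3 - <<'E'
from h import *
s=arm.sense();print(s['position'],s['contact_force'],s['gripper_force'],s['finger_gap'])
E
```

```text
[0.58185617 0.14856862 0.05366548] [-0.10904474  1.42705725 -1.28509573] 24.835863077896647 0.6833278687669135
```

>>> {"method": "send_rows", "body": {
  "motion": [
    [-0.001,0,0.003,0,0],
    [0,0,0.001,0,0],
    [0,0,0,0,0],
    [0,0,0,0,0.85],
    [0,0,0,0,0.85],
    [0,0,0,0,0.85]
  ]
}}

```text
time: 20.25
position: [0.5806, 0.1487, 0.0491]
tool_rot: [[0.992, 0.13, 0.001], [0.129, -0.992, 0.0], [0.001, -0.0, -1.0]]
contact_force: [0.5, -0.4, -0.4]
finger_gap: 0.84
gripper_force: 0.0
```

>>> {"method": "send_rows", "body": {
  "motion": [
    [0,0,-0.02,0,0.85],
    [0,0,-0.04,0,0.85],
    [0,0,-0.04,0,0.85],
    [-0.02,0.03,-0.02,0,0.85],
    [-0.02,0.04,0,0,0.95],
    [-0.02,0.04,0,0,0.95],
    [-0.02,0.04,0,0,0.95],
    [-0.02,0.04,0,0,0.95]
  ]
}}

```text
time: 21.05
position: [0.5051, -0.0544, 0.1692]
tool_rot: [[0.992, 0.13, 0.001], [0.13, -0.992, -0.0], [0.001, 0.0, -1.0]]
contact_force: [1.0, -0.6, 0.0]
finger_gap: 0.949
gripper_force: 0.0
```

```bash
python3 - <<'E'
from h import *
p,d=arm.capture('top');spares(d)
W=cloud('top',d);P=W.reshape(-1,3);xr=P[:,:2]@X;yr=P[:,:2]@Y;z=P[:,2]
for c in(-.036,.072,.18,.288):
    q=(z>.085)&(z<.105)&(xr>.54)&(xr<.65)&(yr>c-.05)&(yr<c+.05)
    if q.sum()>30:print('glass',c,(xr[q].min()+xr[q].max())/2,(yr[q].min()+yr[q].max())/2,z[q].max(),q.sum())
plan([(.426,-.273,.16)],yaw=YAW,grip=.95)
E
```

```text
blob [330 192   6  10  44] top z 0.072 topcentre [ 0.6045 -0.1653  0.0703] [ 0.6046 -0.166   0.0703] [0.028 0.011 0.044]
blob [359 203  27  20 311] top z 0.053 topcentre [ 0.5645 -0.2693  0.0524] [ 0.5637 -0.268   0.0495] [0.057 0.075 0.03 ]
blob [396 223  26  25 483] top z 0.086 topcentre [ 0.492  -0.3742  0.0848] [ 0.493  -0.3746  0.0824] [0.065 0.062 0.061]
blob [362 248  25  24 470] top z 0.086 topcentre [ 0.4271 -0.2728  0.0846] [ 0.427  -0.2731  0.0823] [0.065 0.061 0.061]
glass 0.072 0.5947488891310034 0.07035145473541275 0.10337307514930254 366
glass 0.18 0.5927717532464205 0.1808747903656141 0.10144556863203005 366
glass 0.288 0.5963243364701285 0.2859244637525551 0.10237126803509514 370
t 21.1 at [ 0.5015 -0.0647  0.1691] yaw 0.117 turn 0.014 gap 0.9493175150162919
[[-0.0198, 0.0396, 0.0018, -0.014, 0.95], [-0.0204, 0.0393, 0.0018, 0.0, 0.95], [-0.0204, 0.0393, 0.0018, 0.0, 0.95], [-0.0204, 0.0393, 0.0018, 0.0, 0.95], [-0.0204, 0.0393, 0.0018, 0.0, 0.95]]
```

Cell 2 is filled, with the glass about 2 mm off centre. Next spare.

>>> {"method": "send_rows", "body": {
  "motion": [
    [-0.02,0.038,0.002,0,0.95],
    [-0.02,0.039,0.002,0,0.95],
    [-0.02,0.039,0.002,0,0.95],
    [-0.02,0.039,0.002,0,0.95],
    [-0.02,0.039,0.002,0,0.95],
    [0,0,0,0,0.95],
    [0,0,0,0,0.95],
    [0,0,0,0,0.95]
  ]
}}

```text
time: 21.9
position: [0.4324, -0.2565, 0.1588]
tool_rot: [[0.991, 0.132, 0.001], [0.132, -0.991, 0.001], [0.001, -0.001, -1.0]]
contact_force: [-0.0, 1.1, -0.2]
finger_gap: 0.951
gripper_force: 0.0
```

```bash
python3 - <<'E'
from h import *
p,d=arm.capture('side');spares(d,'side')
plan([(.4257,-.273,.16)],yaw=YAW,grip=.95)
E
```

```text
blob [299 181  29  22 184] top z 0.069 topcentre [ 0.5915 -0.1299  0.067 ] [ 0.5869 -0.1385  0.0663] [0.058 0.081 0.043]
blob [344 181  10  16  58] top z 0.05 topcentre [ 0.5701 -0.2609  0.0492] [ 0.5732 -0.2573  0.0468] [0.051 0.039 0.026]
blob [382 185  18  18 160] top z 0.083 topcentre [ 0.4732 -0.3733  0.0828] [ 0.4715 -0.3731  0.0804] [0.039 0.052 0.06 ]
blob [364 206  23  25 433] top z 0.085 topcentre [ 0.4241 -0.2724  0.083 ] [ 0.424  -0.2722  0.0814] [0.063 0.062 0.059]
t 21.95 at [ 0.4326 -0.2562  0.1588] yaw 0.133 turn -0.002 gap 0.9523961472013988
[[-0.009, 0.0157, -0.0012, 0.002, 0.95]]
```

>>> {"method": "send_rows", "body": {
  "motion": [
    [-0.009,0.016,0,0,0.95],
    [0,0,0.03,0,0.95],
    [0,0,0.035,0,0.95],
    [0,0,0.035,0,0.95],
    [0,0,0.015,0,0.95],
    [0,0,0.008,0,0.95],
    [0,0,0,0,0],
    [0,0,0,0,0]
  ],
  "force": 25
}}

```text
time: 22.75
position: [0.4257, -0.2748, 0.0364]
tool_rot: [[0.991, 0.131, 0.002], [0.131, -0.991, -0.001], [0.001, 0.001, -1.0]]
contact_force: [0.4, -0.2, 0.6]
finger_gap: 0.827
gripper_force: 0.0
```

>>> {"method": "send_rows", "body": {
  "motion": [
    [0,0,0,0,0],
    [0,0,0,0,0],
    [0,0,0,0,0]
  ]
}}

```text
time: 23.05
position: [0.4252, -0.2747, 0.0367]
tool_rot: [[0.992, 0.13, 0.001], [0.13, -0.992, 0.0], [0.001, 0.0, -1.0]]
contact_force: [-0.7, 2.4, 6.5]
finger_gap: 0.683
gripper_force: 25.2
```

```bash
python3 - <<'E'
from h import *
p=arm.sense()['position']
plan([(p[0],p[1],.18),(.5946,.042,.18)],yaw=YAW,grip=0,step=.04)
E
```

```text
t 23.05 at [ 0.4252 -0.2747  0.0367] yaw 0.13 turn 0.001 gap 0.6826824446910791
[[0.0, 0.0, -0.0358, -0.001, 0], [0.0, 0.0, -0.0358, 0.0, 0], [0.0, 0.0, -0.0358, 0.0, 0], [0.0, 0.0, -0.0358, 0.0, 0], [0.0233, -0.0324, 0.0, 0.0, 0], [0.0233, -0.0324, 0.0, 0.0, 0], [0.0233, -0.0324, 0.0, 0.0, 0], [0.0233, -0.0324, 0.0, 0.0, 0]]
[[0.0233, -0.0324, 0.0, 0.0, 0], [0.0233, -0.0324, 0.0, 0.0, 0], [0.0233, -0.0324, 0.0, 0.0, 0], [0.0233, -0.0324, 0.0, 0.0, 0], [0.0233, -0.0324, 0.0, 0.0, 0]]
```

>>> {"method": "send_rows", "body": {
  "motion": [
    [0,0,-0.018,0,0],
    [0,0,-0.036,0,0],
    [0,0,-0.036,0,0],
    [0,0,-0.036,0,0],
    [0,0,-0.018,0,0],
    [0.023,-0.032,0,0,0],
    [0.023,-0.032,0,0,0],
    [0.023,-0.032,0,0,0]
  ]
}}

```text
time: 23.85
position: [0.4805, -0.1703, 0.1796]
tool_rot: [[0.992, 0.128, -0.0], [0.128, -0.992, -0.0], [-0.0, 0.0, -1.0]]
contact_force: [-0.5, 0.3, -2.8]
finger_gap: 0.686
gripper_force: 24.8
```

>>> {"method": "send_rows", "body": {
  "motion": [
    [0.023,-0.032,0,0,0],
    [0.023,-0.032,0,0,0],
    [0.023,-0.032,0,0,0],
    [0.023,-0.032,0,0,0],
    [0.023,-0.032,0,0,0],
    [0.023,-0.032,0,0,0],
    [0,0,0,0,0],
    [0,0,0,0,0]
  ]
}}

```text
time: 24.65
position: [0.592, 0.0381, 0.1787]
tool_rot: [[0.991, 0.132, -0.002], [0.132, -0.991, -0.0], [-0.002, 0.0, -1.0]]
contact_force: [0.2, -0.9, -3.1]
finger_gap: 0.681
gripper_force: 24.8
```

```bash
python3 - <<'E'
from h import *
plan([(.5946,.042,.18),(.5946,.042,.05)],yaw=YAW,grip=0,step=.04)
E
```

```text
t 24.65 at [0.592  0.0381 0.1787] yaw 0.132 turn -0.001 gap 0.6809333810726916
[[0.0031, -0.0035, -0.0013, 0.001, 0], [0.0, 0.0, 0.0325, 0.0, 0], [0.0, 0.0, 0.0325, 0.0, 0], [0.0, 0.0, 0.0325, 0.0, 0], [0.0, 0.0, 0.0325, 0.0, 0]]
```

>>> {"method": "send_rows", "body": {
  "motion": [
    [0.002,-0.003,0.03,0,0],
    [0,0,0.03,0,0],
    [0,0,0.03,0,0],
    [0,0,0.02,0,0],
    [0,0,0.01,0,0],
    [0,0,0.005,0,0],
    [0,0,0,0,0],
    [0,0,0,0,0]
  ]
}}

```text
time: 25.45
position: [0.5951, 0.0401, 0.0558]
tool_rot: [[0.992, 0.129, 0.002], [0.129, -0.992, 0.0], [0.002, 0.0, -1.0]]
contact_force: [0.7, -0.1, -3.0]
finger_gap: 0.684
gripper_force: 24.8
```

```bash
python3 - <<'E'
from h import *
plan([(.5946,.042,.05)],yaw=YAW,grip=0,step=.04)
E
```

```text
t 25.45 at [0.5951 0.0401 0.0558] yaw 0.129 turn 0.002 gap 0.6836487855855832
[[-0.0003, -0.0019, 0.0058, -0.002, 0]]
```

>>> {"method": "send_rows", "body": {
  "motion": [
    [0,-0.002,0.003,0,0],
    [0,0,0.003,0,0],
    [0,0,0,0,0],
    [0,0,0,0,0.85],
    [0,0,0,0,0.85],
    [0,0,0,0,0.85],
    [0,0,0,0,0.85]
  ]
}}

```text
time: 26.15
position: [0.5942, 0.0424, 0.049]
tool_rot: [[0.992, 0.129, 0.001], [0.129, -0.992, 0.0], [0.001, 0.0, -1.0]]
contact_force: [0.5, 0.0, 0.2]
finger_gap: 0.85
gripper_force: 0.0
```

>>> {"method": "send_rows", "body": {
  "motion": [
    [0,0,-0.02,0,0.85],
    [0,0,-0.04,0,0.85],
    [0,0,-0.045,0,0.85],
    [-0.03,0.035,-0.045,0,0.6],
    [-0.03,0.035,-0.045,0,0.4],
    [-0.03,0.04,-0.04,0,0.4],
    [-0.03,0.04,-0.02,0,0.4],
    [0,0,0,0,0.4]
  ]
}}

```text
time: 26.95
position: [0.5112, -0.1002, 0.277]
tool_rot: [[0.993, 0.117, 0.005], [0.117, -0.993, -0.006], [0.004, 0.007, -1.0]]
contact_force: [0.8, -0.6, -0.7]
finger_gap: 0.469
gripper_force: 0.0
```

>>> {"method": "send_rows", "body": {
  "motion": [
    [0,0.03,0,-0.15,0.4],
    [0,0.03,0,-0.15,0.4],
    [0,0,0,-0.15,0.4],
    [0,0,0,-0.15,0.4],
    [0,0,0,-0.15,0.4],
    [0,0,0,-0.15,0.4],
    [0,0,0,-0.15,0.4],
    [0,0,0,-0.15,0.4]
  ]
}}

```text
time: 27.75
position: [0.5249, -0.1501, 0.2731]
tool_rot: [[0.233, 0.973, -0.0], [0.973, -0.233, 0.0], [0.0, -0.0, -1.0]]
contact_force: [0.1, 0.9, -0.6]
finger_gap: 0.403
gripper_force: 0.0
```

>>> {"method": "send_rows", "body": {
  "motion": [
    [0,0,0,-0.15,0.4],
    [0,0,0,-0.15,0.4],
    [0,0,0,-0.07,0.4],
    [0,0,0,0,0.4]
  ]
}}

```text
time: 28.15
position: [0.5249, -0.1503, 0.273]
tool_rot: [[-0.128, 0.992, -0.0], [0.992, 0.128, 0.001], [0.001, -0.0, -1.0]]
contact_force: [0.2, -0.6, 0.0]
finger_gap: 0.397
gripper_force: 0.0
```

```bash
python3 - <<'E'
from h import *
p,d=arm.capture('top');spares(d)
cv2.imwrite('pics/t4.png',cv2.resize(p[120:280,100:420,::-1],(800,400),interpolation=2))
W=cloud('top',d);P=W.reshape(-1,3);xr=P[:,:2]@X;yr=P[:,:2]@Y;z=P[:,2]
for c in(-.036,.072,.18,.288):
    q=(z>.085)&(z<.105)&(xr>.54)&(xr<.65)&(yr>c-.05)&(yr<c+.05)
    if q.sum()>30:print('glass',c,(xr[q].min()+xr[q].max())/2,(yr[q].min()+yr[q].max())/2,z[q].max(),q.sum())
q=(z>.25)&(z<.31)&(xr>.68)&(xr<.8)&(yr>0)&(yr<.09)
print('handle',np.median(xr[q]),np.median(yr[q]),yr[q].min(),yr[q].max(),np.median(z[q]),q.sum())
h=rk(.736,.044);plan([(.6,.05,.345),(h[0],h[1],.34)],yaw=YAW+np.pi/2,grip=.4)
E
```

```text
blob [310 192  21  18  57] top z 0.072 topcentre [ 0.5939 -0.124   0.0686] [ 0.5845 -0.1174  0.0685] [0.05  0.06  0.043]
blob [396 223  26  24 489] top z 0.086 topcentre [ 0.492  -0.3745  0.085 ] [ 0.493  -0.3745  0.0823] [0.063 0.061 0.062]
glass -0.036 0.5957873303931902 -0.035459289758383465 0.10278948174277003 358
glass 0.072 0.5948499671787659 0.07026624765443762 0.10271558244628673 361
glass 0.18 0.5925703788974381 0.18124496979632093 0.10369039105182784 364
glass 0.288 0.5972487383671006 0.28678972568877126 0.10326455445548217 363
handle 0.7328607822282145 0.04327376392772561 0.00019771563669739796 0.08998589552594856 0.2862584017777232 206
t 28.2 at [ 0.5249 -0.1503  0.2731] yaw 1.698 turn 0.004 gap 0.3983686864229617
[[0.0378, 0.02, -0.0144, -0.004, 0.4], [0.0378, 0.0201, -0.0144, 0.0, 0.4], [0.0378, 0.0201, -0.0144, 0.0, 0.4], [0.0378, 0.0201, -0.0144, 0.0, 0.4], [0.0378, 0.0201, -0.0144, 0.0, 0.4], [0.0182, 0.0337, 0.0012, 0.0, 0.4], [0.0182, 0.0337, 0.0012, 0.0, 0.4], [0.0182, 0.0337, 0.0012, 0.0, 0.4]]
[[0.0182, 0.0337, 0.0012, 0.0, 0.4]]
```

View pics/t4.png

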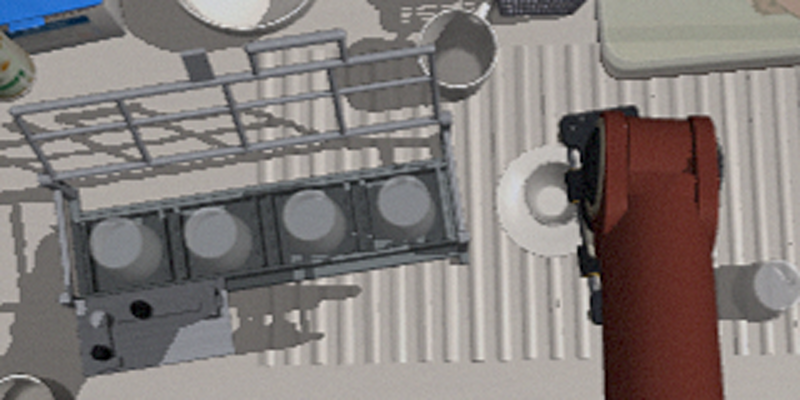

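All four cells hold glasses. The lid's handle bar is at crop (297,43), at rack x 0.735 and z 0.283. I'll move over it.

>>> {"method": "send_rows", "body": {
  "motion": [
    [0.038,0.02,-0.014,0,0.4],
    [0.038,0.02,-0.014,0,0.4],
    [0.038,0.02,-0.014,0,0.4],
    [0.038,0.02,-0.014,0,0.4],
    [0.038,0.02,-0.014,0,0.4],
    [0.018,0.034,0.001,0,0.4],
    [0.018,0.034,0.001,0,0.4],
    [0.018,0.034,0.001,0,0.4]
  ]
}}

```text
time: 29.0
position: [0.6949, 0.1188, 0.3405]
tool_rot: [[-0.127, 0.992, 0.001], [0.992, 0.127, -0.0], [-0.001, 0.001, -1.0]]
contact_force: [0.5, -0.8, -0.1]
finger_gap: 0.398
gripper_force: 0.0
```

>>> {"method": "send_rows", "body": {
  "motion": [
    [0.018,0.033,0,0,0.4],
    [0,0,0,0,0.4],
    [0,0,0,0,0.4]
  ]
}}

```text
time: 29.3
position: [0.7242, 0.1405, 0.3385]
tool_rot: [[-0.129, 0.992, -0.003], [0.992, 0.129, -0.001], [-0.0, -0.003, -1.0]]
contact_force: [0.1, -0.4, 0.2]
finger_gap: 0.399
gripper_force: 0.0
```

```bash
python3 - <<'E'
from h import *
h=rk(.735,.044);plan([(h[0],h[1],.32),(h[0],h[1],.267)],yaw=YAW+np.pi/2,grip=.4)
E
```

```text
t 29.3 at [0.7242 0.1405 0.3385] yaw 1.7 turn 0.002 gap 0.39880375791091266
[[-0.0007, -0.0014, 0.0185, -0.002, 0.4], [0.0, 0.0, 0.0265, 0.0, 0.4], [0.0, 0.0, 0.0265, 0.0, 0.4]]
```

>>> {"method": "send_rows", "body": {
  "motion": [
    [0,-0.001,0.018,0,0.4],
    [0,0,0.026,0,0.4],
    [0,0,0.022,0,0.4],
    [0,0,0,0,0.4],
    [0,0,0,0,0],
    [0,0,0,0,0],
    [0,0,0,0,0],
    [0,0,0,0,0]
  ],
  "force": 20
}}

```text
time: 30.1
position: [0.7234, 0.1396, 0.2759]
tool_rot: [[-0.128, 0.992, 0.001], [0.992, 0.128, 0.0], [0.0, 0.001, -1.0]]
contact_force: [-0.0, -0.2, 2.3]
finger_gap: 0.12
gripper_force: 20.0
```

```bash
python3 - <<'E'
from h import *
s=arm.sense();p=s['position'];print(p,p[:2]@X,p[:2]@Y,s['contact_force'],s['finger_gap'],s['gripper_force'])
r=.175
for a0 in np.arange(1.9,.01,-.1):
    a1=a0-.1;g=lambda a:r*np.array([-np.cos(a),np.sin(a)]);print(round(a1,2),(g(a1)-g(a0)).round(4))
E
```

```text
[0.72338079 0.13956424 0.27590456] 0.73541336287388 0.043876339191169816 [-2.17245031e-03 -2.09999347e-01  2.27288188e+00] 0.1195615530599338 20.01334547996521
1.8 [-0.0168  0.0048]
1.7 [-0.0172  0.0031]
1.6 [-0.0174  0.0014]
1.5 [-0.0175 -0.0004]
1.4 [-0.0174 -0.0021]
1.3 [-0.0171 -0.0038]
1.2 [-0.0166 -0.0055]
1.1 [-0.016  -0.0071]
1.0 [-0.0152 -0.0087]
0.9 [-0.0142 -0.0102]
0.8 [-0.0131 -0.0115]
0.7 [-0.0119 -0.0128]
0.6 [-0.0106 -0.0139]
0.5 [-0.0091 -0.0149]
0.4 [-0.0076 -0.0158]
0.3 [-0.006  -0.0164]
0.2 [-0.0043 -0.0169]
0.1 [-0.0026 -0.0173]
-0.0 [-0.0009 -0.0175]
```

>>> {"method": "send_rows", "body": {
  "motion": [
    [0,0,0,0,0.3],
    [0,0,0.01,0,0.3],
    [0,0,0,0,0.3],
    [0,0,0,0,0],
    [0,0,0,0,0],
    [0,0,0,0,0]
  ]
}}

```text
time: 30.7
position: [0.7234, 0.1395, 0.2643]
tool_rot: [[-0.129, 0.992, -0.0], [0.992, 0.129, 0.0], [0.0, -0.0, -1.0]]
contact_force: [-0.2, -0.2, -0.5]
finger_gap: 0.12
gripper_force: 20.0
```

>>> {"method": "send_rows", "body": {
  "motion": [
    [0,-0.017,-0.005,0,0],
    [0,-0.017,-0.003,0,0],
    [0,-0.0175,-0.0015,0,0],
    [0,-0.0175,0,0,0],
    [0,-0.0175,0.002,0,0],
    [0,-0.017,0.004,0,0],
    [0,-0.0165,0.0055,0,0],
    [0,0,0,0,0]
  ]
}}

```text
time: 31.5
position: [0.6026, 0.1238, 0.2633]
tool_rot: [[-0.129, 0.992, -0.001], [0.992, 0.129, -0.001], [-0.001, -0.001, -1.0]]
contact_force: [-2.5, -1.3, 5.1]
finger_gap: 0.117
gripper_force: 20.0
```

```bash
python3 - <<'E'
from h import *
s=arm.sense();p=s['position'];print(p,p[:2]@X,p[:2]@Y,s['contact_force'],s['finger_gap'],s['gripper_force'])
print(np.arctan2(p[2]+.0188-.119,.6762-p[:2]@X),np.hypot(p[2]+.0188-.119,.6762-p[:2]@X))
E
```

```text
[0.60260157 0.12382403 0.26331613] 0.61361292754913 0.0440478585393412 [-2.52148225 -1.31426458  5.08534056] 0.11733827587991108 19.9981427192688
1.2044232848986782 0.1747112243015153
```

>>> {"method": "send_rows", "body": {
  "motion": [
    [0,-0.016,0.007,0,0],
    [0,-0.015,0.0085,0,0],
    [0,-0.014,0.01,0,0],
    [0,-0.013,0.0115,0,0],
    [0,-0.012,0.013,0,0],
    [0,-0.0105,0.014,0,0],
    [0,-0.009,0.015,0,0],
    [0,0,0,0,0]
  ]
}}

```text
time: 32.3
position: [0.5127, 0.1119, 0.1816]
tool_rot: [[-0.129, 0.992, -0.007], [0.992, 0.129, -0.002], [-0.001, -0.008, -1.0]]
contact_force: [-4.7, -1.3, 0.5]
finger_gap: 0.12
gripper_force: 20.0
```

>>> {"method": "send_rows", "body": {
  "motion": [
    [0,-0.0075,0.0155,0,0],
    [0,-0.006,0.0165,0,0],
    [0,-0.0045,0.017,0,0],
    [0,-0.0025,0.017,0,0],
    [0,-0.001,0.015,0,0],
    [0,0,0,0,0],
    [0,0,0,0,0]
  ]
}}

```text
time: 33.0
position: [0.4905, 0.1089, 0.101]
tool_rot: [[-0.129, 0.992, -0.01], [0.992, 0.129, -0.003], [-0.002, -0.011, -1.0]]
contact_force: [-7.5, -0.8, -1.1]
finger_gap: 0.12
gripper_force: 20.0
```

```bash
python3 - <<'E'
from h import *
s=arm.sense();p=s['position'];print(p,p[:2]@X,p[:2]@Y,s['contact_force'],s['finger_gap'],s['gripper_force'])
print(np.arctan2(p[2]+.0188-.119,.6762-p[:2]@X),np.hypot(p[2]+.0188-.119,.6762-p[:2]@X))
E
```

```text
[0.49054158 0.10891735 0.10096244] 0.5005659008428552 0.04390680849868701 [-7.5300892  -0.78433022 -1.1182601 ] 0.12000166893020685 20.002582669258118
0.004341018815239414 0.17563575403364276
```

>>> {"method": "send_rows", "body": {
  "motion": [
    [0,0,0.002,0,0],
    [0,0,0,0,0],
    [0,0,0,0,0.3],
    [0,0,0,0,0.3],
    [0,0,0,0,0.3],
    [0,0,-0.04,0,0.3],
    [0,0,-0.04,0,0.3],
    [0,0,-0.025,0,0.35]
  ]
}}

```text
time: 33.8
position: [0.4973, 0.1108, 0.2091]
tool_rot: [[-0.129, 0.992, 0.008], [0.992, 0.128, 0.003], [0.002, 0.008, -1.0]]
contact_force: [-0.5, -0.7, -0.2]
finger_gap: 0.333
gripper_force: 0.0
```

```bash
python3 - <<'E'
from h import *
h=rk(.5085,.2505);plan([(h[0],h[1],.205)],yaw=YAW+np.pi/2,grip=.35)
E
```

```text
t 33.8 at [0.4973 0.1108 0.2091] yaw 1.7 turn 0.002 gap 0.33280449515249966
[[0.0411, 0.0001, 0.0008, -0.002, 0.35], [0.0411, 0.0002, 0.0008, 0.0, 0.35], [0.0411, 0.0002, 0.0008, 0.0, 0.35], [0.0411, 0.0002, 0.0008, 0.0, 0.35], [0.0411, 0.0002, 0.0008, 0.0, 0.35]]
```

>>> {"method": "send_rows", "body": {
  "motion": [
    [0.041,0,0,0,0.35],
    [0.041,0,0,0,0.35],
    [0.041,0,0,0,0.35],
    [0.041,0,0,0,0.35],
    [0.041,0,0,0,0.35],
    [0,0,0,0,0.35],
    [0,0,0,0,0.35],
    [0,0,0,0,0.35]
  ]
}}

```text
time: 34.6
position: [0.4692, 0.3119, 0.2057]
tool_rot: [[-0.126, 0.992, 0.002], [0.992, 0.126, -0.0], [-0.001, 0.002, -1.0]]
contact_force: [-0.0, -0.7, 0.2]
finger_gap: 0.348
gripper_force: 0.0
```

```bash
python3 - <<'E'
from h import *
h=rk(.5085,.2512);plan([(h[0],h[1],.205),(h[0],h[1],.156)],yaw=YAW+np.pi/2,grip=.35)
p,d=arm.capture('side');W=cloud('side',d);P=W.reshape(-1,3);xr=P[:,:2]@X;yr=P[:,:2]@Y;z=P[:,2]
q=(abs(xr-.5)<.007)&(yr>0.005)&(yr<.085)&(z>.05)&(z<.25);print('handle z',np.percentile(z[q],[10,50,90]),q.sum())
cv2.imwrite('pics/s2.png',cv2.resize(p[170:300,120:320,::-1],(800,520),interpolation=2))
E
```

```text
t 34.6 at [0.4692 0.3119 0.2057] yaw 1.698 turn 0.004 gap 0.34843216397157034
[[0.0033, 0.0025, 0.0007, -0.004, 0.35], [0.0, 0.0, 0.0245, 0.0, 0.35], [0.0, 0.0, 0.0245, 0.0, 0.35]]
handle z [0.11632298 0.1213554  0.12474113] 104
```

View pics/s2.png

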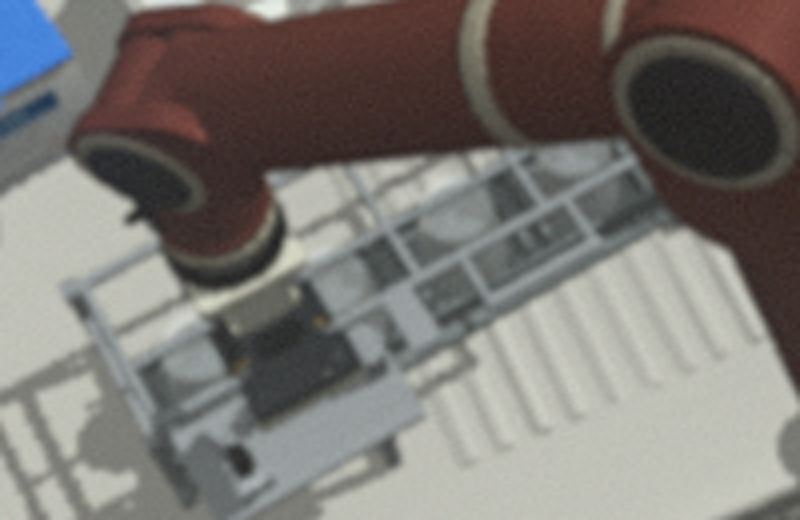

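The lid is shut, with its front rail and handle at crop (470–600, 195–300) as at the start. The keeper is still aside at crop (240,458). Now I grip the bolt knob and push it home.

>>> {"method": "send_rows", "body": {
  "motion": [
    [0.003,0.002,0,0,0.35],
    [0,0,0.025,0,0.35],
    [0,0,0.024,0,0.35],
    [0,0,0,0,0.35],
    [0,0,0,0,0],
    [0,0,0,0,0],
    [0,0,0,0,0],
    [0,0,0,0,0]
  ],
  "force": 20
}}

```text
time: 35.45
position: [0.4728, 0.3169, 0.1578]
tool_rot: [[-0.127, 0.992, 0.007], [0.992, 0.127, 0.003], [0.002, 0.007, -1.0]]
contact_force: [5.4, 1.0, -2.7]
finger_gap: 0.188
gripper_force: 20.0
```

>>> {"method": "send_rows", "body": {
  "motion": [
    [-0.006,0,0,0,0],
    [-0.008,0,0,0,0],
    [-0.008,0,0,0,0],
    [-0.008,0,0,0,0],
    [-0.008,0,0,0,0],
    [-0.005,0,0,0,0],
    [0,0,0,0,0],
    [0,0,0,0,0]
  ]
}}

```text
time: 36.25
position: [0.4783, 0.2753, 0.1578]
tool_rot: [[-0.128, 0.992, 0.007], [0.992, 0.128, 0.005], [0.004, 0.008, -1.0]]
contact_force: [4.5, 2.0, -4.3]
finger_gap: 0.189
gripper_force: 20.0
```

```bash
python3 - <<'E'
from h import *
s=arm.sense();p=s['position'];print(p,p[:2]@X,p[:2]@Y,s['contact_force'],s['finger_gap'],s['gripper_force'])
E
```

```text
[0.47832335 0.27528367 0.15780824] 0.5101840672534387 0.21044367856268734 [ 4.53811704  2.0380214  -4.34365983] 0.18891319717880264 20.0053408741951
```

>>> {"method": "send_rows", "body": {
  "motion": [
    [-0.003,0,0,0,0],
    [0,0,0,0,0],
    [0,0,0,0,0.35],
    [0,0,0,0,0.35],
    [0,0,-0.025,0,0.35],
    [0,0,-0.025,0,0.35],
    [0.046,-0.02,0,0,0.35],
    [0.046,-0.02,0,0,0.35]
  ]
}}

```text
time: 37.05
position: [0.4252, 0.3557, 0.2078]
tool_rot: [[-0.122, 0.992, 0.002], [0.992, 0.122, 0.0], [0.0, 0.002, -1.0]]
contact_force: [0.2, 0.5, -0.2]
finger_gap: 0.348
gripper_force: 0.0
```

>>> {"method": "send_rows", "body": {
  "motion": [
    [0,0,0,0,0.35],
    [0,0,0,0,0.35],
    [0,0,0,0,0.35]
  ]
}}

```text
time: 37.35
position: [0.4247, 0.355, 0.2064]
tool_rot: [[-0.127, 0.992, 0.0], [0.992, 0.127, -0.002], [-0.002, 0.0, -1.0]]
contact_force: [0.5, -0.6, 0.1]
finger_gap: 0.351
gripper_force: 0.0
```

```bash
python3 - <<'E'
from h import *
h=rk(.4705,.3015);plan([(h[0],h[1],.205),(h[0],h[1],.153)],yaw=YAW+np.pi/2,grip=.35)
E
```

```text
t 37.35 at [0.4247 0.355  0.2064] yaw 1.698 turn 0.004 gap 0.35077671498186813
[[0.0051, 0.003, 0.0014, -0.004, 0.35], [0.0, 0.0, 0.026, 0.0, 0.35], [0.0, 0.0, 0.026, 0.0, 0.35]]
```

>>> {"method": "send_rows", "body": {
  "motion": [
    [0.005,0.003,0,0,0.35],
    [0,0,0.026,0,0.35],
    [0,0,0.026,0,0.35],
    [0,0,0,0,0.35],
    [0,0,0,0,0],
    [0,0,0,0,0],
    [0,0,0,0,0],
    [0,0,0,0,0]
  ],
  "force": 15
}}

```text
time: 38.15
position: [0.4284, 0.3626, 0.1557]
tool_rot: [[-0.128, 0.992, 0.004], [0.992, 0.128, 0.003], [0.002, 0.005, -1.0]]
contact_force: [2.9, 0.4, 0.4]
finger_gap: 0.168
gripper_force: 15.0
```

>>> {"method": "send_rows", "body": {
  "motion": [
    [-0.007,0.001,0,0,0],
    [-0.007,0.002,0,0,0],
    [-0.006,0.003,0,0,0],
    [-0.006,0.005,0,0,0],
    [-0.005,0.005,0,0,0],
    [-0.004,0.006,0,0,0],
    [-0.002,0.007,0,0,0],
    [0,0,0,0,0]
  ]
}}

```text
time: 38.95
position: [0.4585, 0.3262, 0.1552]
tool_rot: [[-0.128, 0.992, -0.004], [0.992, 0.128, -0.005], [-0.005, -0.004, -1.0]]
contact_force: [-3.3, -3.1, 9.7]
finger_gap: 0.169
gripper_force: 15.0
```

```bash
python3 - <<'E'
from h import *
s=arm.sense();p=s['position'];print(p,p[:2]@X,p[:2]@Y,s['contact_force'],s['finger_gap'],s['gripper_force'])
E
```

```text
[0.45849415 0.32622338 0.15524137] 0.49717879635831475 0.2635371263064932 [-3.27256527 -3.08858251  9.71694634] 0.16935846648382497 15.006564259529114
```

>>> {"method": "send_rows", "body": {
  "motion": [
    [-0.001,0.006,0,0,0],
    [0,0.005,0,0,0],
    [0,0.002,0,0,0],
    [0,0,0,0,0],
    [0,0,0,0,0]
  ]
}}

```text
time: 39.45
position: [0.4716, 0.3263, 0.155]
tool_rot: [[-0.128, 0.992, -0.003], [0.992, 0.128, -0.006], [-0.006, -0.004, -1.0]]
contact_force: [-3.8, -3.1, 7.0]
finger_gap: 0.164
gripper_force: 15.0
```

```bash
python3 - <<'E'
from h import *
s=arm.sense();p=s['position'];print(p,p[:2]@X,p[:2]@Y,s['contact_force'],s['finger_gap'],s['gripper_force'])
E
```

```text
[0.47163613 0.32629763 0.15497107] 0.5102178751962912 0.2618940658692586 [-3.76052892 -3.10592692  6.99975195] 0.16363980813732165 15.003231167793274
```

>>> {"method": "send_rows", "body": {
  "motion": [
    [0,0,0,0,0.3],
    [0,0,0,0,0.3],
    [0,0,-0.03,0,0.3],
    [0,0,-0.04,0,0.3],
    [-0.04,0,-0.03,0,0.3],
    [-0.05,0,0,0,0.3],
    [-0.05,0,0,0,0.3],
    [-0.05,-0.01,0,0,0.3]
  ]
}}

```text
time: 40.25
position: [0.4884, 0.138, 0.2542]
tool_rot: [[-0.127, 0.992, 0.001], [0.992, 0.127, -0.001], [-0.001, 0.001, -1.0]]
contact_force: [-0.5, -0.3, 0.1]
finger_gap: 0.299
gripper_force: 0.0
```

>>> {"method": "send_rows", "body": {
  "motion": [
    [-0.05,0,0,0,0.3],
    [-0.05,0,0,0,0.3],
    [-0.05,0,0,0,0.3],
    [-0.05,0,0,0,0.3],
    [-0.05,0,0,0,0.3],
    [0,0,0,0,0.3]
  ]
}}

```text
time: 40.85
position: [0.5189, -0.1178, 0.2532]
tool_rot: [[-0.113, 0.994, -0.002], [0.994, 0.113, -0.006], [-0.006, -0.003, -1.0]]
contact_force: [-1.1, 0.2, -0.2]
finger_gap: 0.299
gripper_force: 0.0
```

```bash
python3 - <<'E'
from h import *
p,d=arm.capture('top');spares(d);W=cloud('top',d)
cv2.imwrite('pics/t5.png',cv2.resize(p[160:290,100:300,::-1],(800,520),interpolation=2))
g=p.max(2)[228:260,125:185];m=(g<42).astype(np.uint8);k,l,st,c=cv2.connectedComponentsWithStats(m)
for i in range(1,k):
    if 15<st[i,4]: q=ray('top',*(c[i]+[125,228]),.172);print(st[i],q,q[:2]@X,q[:2]@Y)
s=arm.sense();print(s['position'],s['contact_force'])
E
```

```text
blob [367 203  20  19 214] top z 0.053 topcentre [ 0.5633 -0.2753  0.0506] [ 0.5638 -0.2744  0.0492] [0.054 0.057 0.026]
blob [396 223  26  25 485] top z 0.086 topcentre [ 0.4935 -0.3741  0.0833] [ 0.4933 -0.3743  0.0818] [0.065 0.062 0.059]
[43 10  8  7 44] [0.47682529 0.27509022 0.172     ] 0.5086735693036983 0.2104475707392536
[23 14  8  6 38] [0.46903835 0.32723298 0.172     ] 0.5077645412132742 0.2631607387406224
[ 0.51896826 -0.11250464  0.25339552] [-0.01458836  1.13878278 -0.46364718]
```

View pics/t5.png

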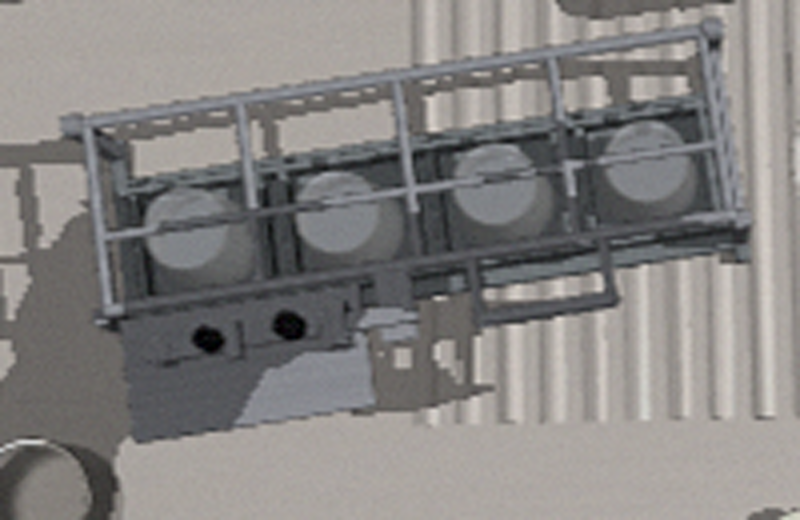

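The lid is closed over four glasses. The bolt knob at crop (290,325) and keeper knob at (208,338) are back at their home positions. The surplus spare still stands, and the arm is clear of everything.

```bash
python3 -c "
from cell import arm;print(arm.finish_job())"
```

```text
the job is handed in; nothing more can be done
None
```

I handed the job in with all four cells filled, the lid shut, the bolt and keeper back at home, and the surplus spare standing on the bench; the hand-in call returned no verdict.

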